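# Hang the parts bin on the louvred rack and lock it in with the release lever

### The job

Hang the loose lipped parts bin by its rear lip on the top rail of the louvred rack, in the middle of the empty place, keeping it upright so the nuts stay in. Then squeeze the release button in the lever's grip and swing the lever right down, and let go there so that the lever latches and its bar keeps the bins on. Leave the other bins hanging and everything else on the bench where it is.

Things in the scene. Friction and masses are not known exactly. Their poses are not given: they have to be found in the camera images.
- rack: grey steel bench rack with louvre rails, fixed. Origin on the bench under the middle of its rails; x points from its front (where bins hang) to its back, y along the rails, z up. Bin places at y = -110, 0, 110 mm, two taken. A second rail (x -2 to 2, z 108 to 138 mm) backs the hung bins; a sheet lies at x = 25 mm, up to z = 155 mm
- rail_top (a point): middle of the top edge of the top rail, 165 mm over the bench. The rail is an upright strip 4 mm thick (rack x 0 to 4 mm), 20 mm high, 360 mm long. Bins hang on it by their lips
- light_tube (a point): middle of the round light tube, 26 mm thick, 500 mm long along the rack's y, at x = -50, z = 435 mm in the rack's frame, on posts at x = 110, y = +-200 mm. It is right above rail bins and raised grip: a tool pointing straight down hits it, so lean the tool 20 to 45 degrees, gripper body towards the rack's front
- slot: the empty bin place, fixed: where the origin of a bin hung there comes (rack axes; 109 mm above the bench, 50 mm in front of the top rail's front face). A paper label on the sheet below marks it
- bin: blue plastic parts bin with nuts in it, 90 (x) x 56 (y) x 60 (z) mm, walls 3 mm; back wall 60 high, front wall 34, sides 60 in the rear half, 46 in front. The loose one, on the bench among clutter, 0.14 to 0.28 kg. Origin: centre of underside; x to its back wall, z up. Take it across its 56 mm width
- bin_lip (a point): on the loose bin at (50.5, 0, 56) mm: underside of its rear flange (4 mm thick), in the 11 mm slot, open below, between back wall (outer face x = 45 mm) and lip (x 56 to 63, down to z = 41 mm). To hang: bin square to the rack, origin 50 mm before the rail and 130 mm or more up, then lower till the flange rests on the rail (origin z = 109). Let go, it tips forward a few degrees
- bin_a: another lipped bin exactly like bin, hanging on the rack; same origin and axes
- bin_b: another lipped bin exactly like bin, hanging on the rack; same origin and axes
- lever (a joint): lock lever angle, rad: 0 raised (50 degrees above level, leaning to the rack's front), 0.873 level, stop 0.93. Starts at 0.02 to 0.18, stays where left (friction 0.6 N m). A ratchet stops it going down past 0.22, 0.45, 0.68 unless the release is held pressed 6 mm or more; let go at 0.85 to 0.93 it latches. Its bar then lies over the bins' lips, 2 to 5 mm clear
- lever_grip (a point): centre of the lever's grip, 180 mm from the hinge. Black plastic, 70 mm along the lever, 18 mm thick, 30 mm wide (along the rack's y) in its middle 50 mm, 20 mm wide at the ends. It points straight away from the hinge, so when raised a leaning tool comes down nearly along it, over its end; the hinge axis is parallel to the rack's y through (50, -235, 165) mm in the rack's frame
- release (a joint): how far the release button in the grip is pressed, in m: 0 out, 0.008 fully in. Sprung out (2 N at first, 8 N fully in); squeezing the grip along the rack's y with 20 N or more presses it home
- release_top (a point): centre of the outer face of the release: a grey plastic bar 46 mm along the lever, 14 mm high, on the grip's +y side (towards the bins), 10 mm proud when out, 2 mm when pressed (it moves along the rack's -y)
- tray: plain blue open tray without a lip, 85 x 60 x 45 mm, loose; origin: centre of its underside. Not part of the job
- tin: low round tin, 60 mm across, 58 mm high, loose; origin: centre of its underside
- spray: spray can, 58 mm across, 180 mm high, loose; origin: centre of its underside
- wrench: open-ended wrench, 180 mm long, lying on the bench along its x; origin: centre of its underside
- taper: steel tool holder standing on the bench, 60 mm across, 85 mm high; origin: centre of its underside
- carton: cardboard carton 120 x 160 x 80 mm; origin: centre of its underside
Not all that is in view belongs to the job. Leave any green or red look-alike of the bin alone.

How it is judged:
On the way, in this order (a step that is already met when the one before it is completed fails the run):
1. the loose bin hangs released by its lip on the top rail in the empty place, the lever still raised (x of bin_lip in the frame of rack between -0.006 and 0.01 m and z of bin_lip in the frame of rack between 0.158 and 0.171 m and y of bin_lip in the frame of slot between -0.03 and 0.03 m and angle between the z axis of bin and the z axis of rack, either way round below 0.22 rad and angle between bin's own z axis and vertical below 0.3 rad and angle between the x axis of bin and the x axis of rack, either way round below 0.25 rad and contact force between the fingers and bin below 0.2 N and linear speed of bin below 0.03 m/s and value of joint lever below 0.4 rad), for 0.3 s.
2. the lever is right down with its release out again, latched (value of joint lever above 0.84 rad and value of joint release below 0.003 m), for 0.2 s.
At the end, for the whole second after the job is handed in: The bin hangs by its lip on the top rail (flange on the rail within 7 mm, lip behind it), within 30 mm of the middle of the empty place, upright within 0.3 rad and square within 0.25 rad, at rest and released; the lever is down (joint above 0.84) and latched (release pressed less than 3 mm) (all of step 2 and x of bin_lip in the frame of rack between -0.006 and 0.01 m and z of bin_lip in the frame of rack between 0.158 and 0.171 m and y of bin_lip in the frame of slot between -0.03 and 0.03 m and angle between the z axis of bin and the z axis of rack, either way round below 0.22 rad and angle between bin's own z axis and vertical below 0.3 rad and angle between the x axis of bin and the x axis of rack, either way round below 0.25 rad and contact force between the fingers and bin below 0.2 N and linear speed of bin below 0.03 m/s and velocity of joint lever below 0.05 rad/s); the robot touches nothing.
It fails at once if the loose bin is tipped by more than 0.6 rad (angle between bin's own z axis and vertical above 0.6 rad).
It fails at once if a bin that hung on the rack is shifted by more than 25 mm (distance of any of bin_a, bin_b from where it was at the start of the episode above 0.025 m).
It fails at once if another thing on the bench is shifted by more than 25 mm (distance of any of tray, tin, spray, wrench, taper, carton from where it was at the start of the episode above 0.025 m).
It also fails if it takes over 59 s, if anything falls off the work surface, if the arm or the gripper's body presses on something with over 40 N, if the wrist force passes 120 N, or if a joint passes its speed limit or range.

### The arm

A 7-joint arm with a two-finger parallel gripper is mounted at the origin on the work surface. World frame = base frame: x ahead of the robot, y to its left, z up, the work surface at z = 0. Lengths are in m, angles in rad, forces in N, time in s.
With the tool pointing down it reaches from about 0.425 to 0.825 m from the base axis. Payload 3.6 kg.
Tool frame: the origin (TCP) lies between the finger pads, 19 mm behind the fingertips; this is the grasp point; z points along the fingers, y is the line along which they close (so a half turn about z gives the same grasp; the last joint's range is limited). The gripper opens to 85 mm and grips with 20 to 120 N. Pads are 22 mm wide; open, the fingers measure 114 mm over their backs; the gripper's body (76 mm by 85 mm) begins 54 mm behind the grasp point. The pads swing forward as they close: fully open they stand 13 mm farther back than shut.
Start: joints at [-1.25, 0.615, -0.013, 1.423, 0.008, 1.103, -0.04], TCP at [0.221, 0.611, 0.25] pointing down, gripper open.
Joint ranges: [-3.12, 3.12], [-0.3, 2.06], [-1.34, 1.32], [0.26, 2.42], [-1.36, 4.5], [0.01, 1.98], [-2.84, 2.84]. Speed limits (rad/s): [2.79, 2.79, 3.14, 3.14, 3.14, 3.14, 3.14].

### API

Orientations are given as a unit quaternion [w, x, y, z].
In Python, from bench import ctrl gives the robot as it stands. The module is installed in compiled form; this text tells all that it offers.
- The arm moves only by the tool drive_tool, never from a script. Its argument "plan" is a list that holds one entry, the list of rows, each a list of 6 numbers: the shift along the tool's x, y, z in m, then the turn, a rotation vector about the tool's x, y, z in rad. In form: [[[x, y, z, rx, ry, rz], ...]]. A call has 1 to 8 rows; each row shifts and turns the commanded pose from where the row before left it, along the tool's axes as they then stand; what a row does not reach is not made up. A row lasts 1/8 s, in which the tool goes at most 62.5 mm and 10.7 degrees, less where a joint would pass 70% of its speed; a pose out of reach is approached as far as the arm can. A call with a gripper value outside its range is refused whole. "fingers" is the finger opening in m, from 0 to 0.0854, set as the call begins (left out, the last holds). The fingers move at their own pace and stop on an object; "squeeze" is the grip in N (left out, the last holds). Time passes only in rows, so rows that do not move let the fingers close. It gives the time, the measured TCP pose, the force, the opening and the grip force at its end, in the units of the state.
- ctrl.read_state(): the state, without advancing time (a new reading comes with each control period).
- ctrl.get_image(name): name is "side" or "top" or "wrist"; returns a dict with "color" (384x512x3 uint8, red, green, blue), "K" (3x3 intrinsics, pixels), "world_to_cam" (4x4, takes a point from world to camera coordinates); the wrist camera has in their place "mount" (4x4, takes a point from camera to tool coordinates, whose origin is the TCP and whose axes are the flange's). Camera axes: x right, y up, looking along -z (the intrinsics and any distortion apply to the point x, -y, -z); pixel columns grow to the right and rows downward; lengths in m; the calibration is good to about 2 mm. A picture is of the moment at which its call begins: read the wrist's pose just before it. There is no depth.
- ctrl.job_done(): hands the job in; it is judged then, once.
The state is a dict: "t": time; "joints": joint angles; "qvel": joint speeds; "joint_torque": joint torques, N m; "ee_pos": TCP position; "tcp_rot": TCP orientation; "contact_force": force on the tool from outside, world axes, zero at the start; "ft_torque": the same for the moment, N m; "width": finger opening in m; "gripper_force": force on a finger pad.
Only numpy, scipy, OpenCV 4.12 (cv2) and the standard library are available. Lean on these libraries where they do the work, as an engineer would, in place of code of your own. Each camera call takes 0.05 s, during which the arm holds its last target. There are 200 camera calls.

## Working session

There is one attempt and no reset: what is moved stays moved. The work goes in short steps, Python scripts to look and compute and a tool call to move; the robot and the scene stay as the last step left them, time stands still between calls to the robot, and variables do not carry over. Pictures are saved under pics/ and viewed, at most 10 in all, crops included, and the job is handed in when it is done.

Besides the shell and the picture viewer there is one more tool, called after "Call:" by a JSON object that holds its "name" and its "arguments". drive_tool: Moves the arm, as the interface text tells. Its arguments: {"type":"object","properties":{"plan":{"type":"array","items":{"type":"array","items":{"type":"array","items":{"type":"number"}}}},"fingers":{"type":"number"},"squeeze":{"type":"number"}},"required":["plan"]}

```bash
mkdir -p pics; python3 - <<'E'
from bench import ctrl
import cv2,numpy as np
s=ctrl.read_state();print({k:np.round(v,3).tolist() for k,v in s.items()})
ims=[]
for n in("side","top"):
    d=ctrl.get_image(n);cv2.imwrite(f"pics/{n}0.png",d["color"][:,:,::-1])
    np.savez(f"{n}0.npz",**d);print(n,d["K"].round(1).tolist(),d["world_to_cam"].round(4).tolist(), [k for k in d])
E
```

```text
{'t': 0.0, 'joints': [-1.251, 0.616, -0.013, 1.425, 0.008, 1.103, -0.04], 'qvel': [-0.001, 0.002, -0.0, 0.001, -0.0, 0.001, 0.0], 'joint_torque': [0.0, -46.921, 0.259, -17.103, 0.01, 0.01, -0.0], 'ee_pos': [0.221, 0.611, 0.249], 'tcp_rot': [-0.0, 0.173, 0.985, -0.001], 'contact_force': [0.037, 0.05, 0.764], 'ft_torque': [-0.021, 0.045, -0.035], 'gripper_force': 0.0, 'width': 0.086}
side [[495.1, 0.0, 253.4], [0.0, 495.1, 191.5], [0.0, 0.0, 1.0]] [[0.756, -0.6546, 0.001, -0.4512], [0.3443, 0.3988, 0.8499, -0.3941], [-0.5568, -0.6422, 0.5269, -1.6196], [0.0, 0.0, 0.0, 1.0]] ['color', 'K', 'world_to_cam']
top [[376.9, 0.0, 261.3], [0.0, 376.9, 191.9], [0.0, 0.0, 1.0]] [[0.0589, -0.9983, -0.0035, -0.0346], [0.9777, 0.057, 0.2021, -0.6045], [-0.2015, -0.0153, 0.9794, -1.2953], [0.0, 0.0, 0.0, 1.0]] ['color', 'K', 'world_to_cam']
```

View pics/side0.png

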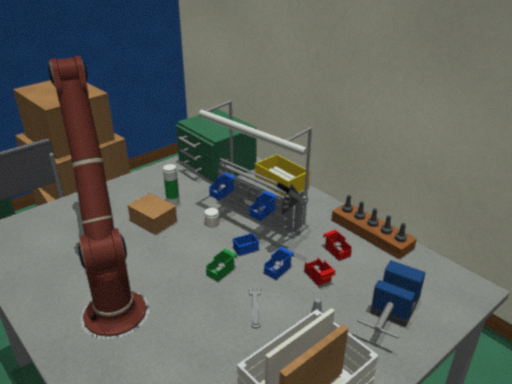

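View pics/top0.png

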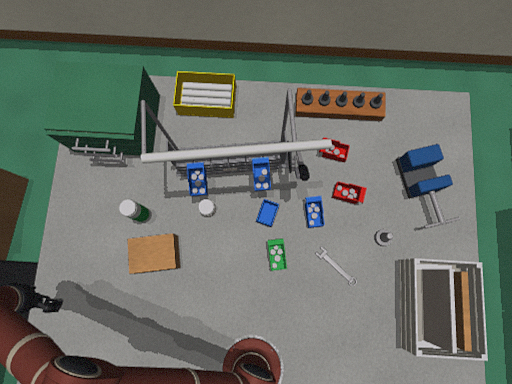

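The top view shows the bins hanging at (197,178) and (262,173), with the empty place between them. The lever grip is near (304,172), the loose bin at (315,212) and the lipless tray at (267,213). I'll enlarge crops to measure.

```bash
python3 - <<'E'
import cv2
a=cv2.imread("pics/top0.png")[120:250,130:350];cv2.imwrite("pics/topc.png",cv2.resize(a,(792,468),interpolation=cv2.INTER_CUBIC))
a=cv2.imread("pics/side0.png")[95:290,180:370];cv2.imwrite("pics/sidec.png",cv2.resize(a,(570,585),interpolation=cv2.INTER_CUBIC))
E
```

```text
(no output)
```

View pics/topc.png

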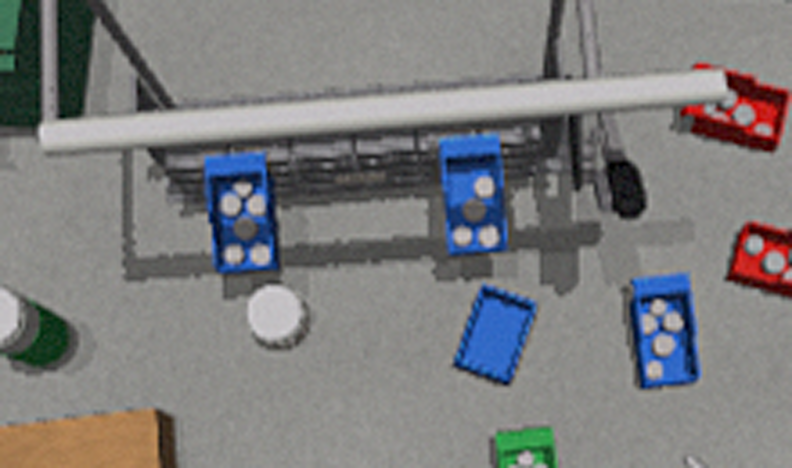

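View pics/sidec.png

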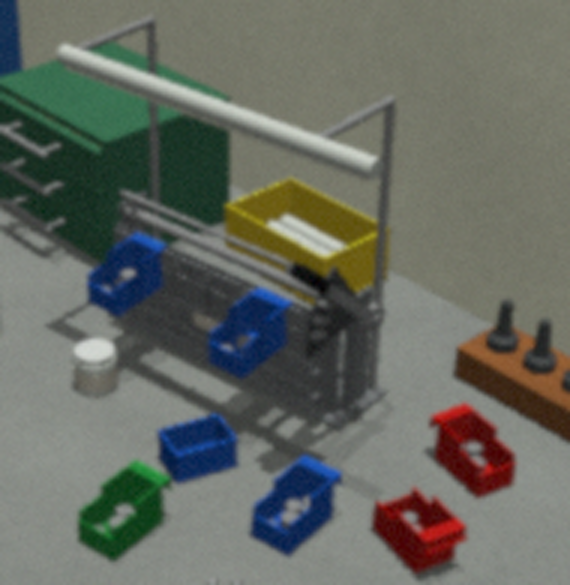

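```bash
cat > h.py <<'E'
import numpy as np,cv2
from scipy.spatial.transform import Rotation as R
def cam(n):
    d=np.load(n); return d["color"],d["K"],d["world_to_cam"]
def ray(K,W,p):
    c=np.array([(p[0]-K[0,2])/K[0,0],-(p[1]-K[1,2])/K[1,1],-1.]); Ri=W[:3,:3].T
    return -Ri@W[:3,3], Ri@c
def onz(K,W,p,z):
    o,d=ray(K,W,p); return o+d*(z-o[2])/d[2]
def tri(rs):
    A=np.zeros((3,3));b=np.zeros(3)
    for o,d in rs:
        d=d/np.linalg.norm(d);P=np.eye(3)-np.outer(d,d);A+=P;b+=P@o
    x=np.linalg.solve(A,b)
    return x,[round(float(np.linalg.norm(np.cross(x-o,d/np.linalg.norm(d)))),4) for o,d in rs]
def proj(K,W,X):
    c=W[:3,:3]@X+W[:3,3]; return K[0,0]*c[0]/-c[2]+K[0,2],K[1,1]*-c[1]/-c[2]+K[1,2]
E
python3 - <<'E'
from h import *
np.set_printoptions(precision=4,suppress=True)
T=cam("top0.npz");S=cam("side0.npz")
tc=lambda u,v:(u/3.6+130,v/3.6+120); sc=lambda u,v:(u/3+180,v/3+95)
print("tube")
E=[]
for a,b in(((43,138),(62,50)),((727,84),(376,164))):
    x,r=tri([ray(*T[1:],tc(*a)),ray(*S[1:],sc(*b))]);print(x,r,onz(*T[1:],tc(*a),.435));E.append(x)
d=E[0]-E[1];print("len",np.linalg.norm(d),"yaw of rack",np.arctan2(-d[0],d[1]))
print("grip",tri([ray(*T[1:],tc(627,188)),ray(*S[1:],sc(305,277))]))
hsv=cv2.cvtColor(T[0],cv2.COLOR_RGB2HSV);m=cv2.inRange(hsv,(100,120,50),(125,255,255))
cs=[c for c in cv2.findContours(m,cv2.RETR_EXTERNAL,cv2.CHAIN_APPROX_NONE)[0] if cv2.contourArea(c)>150]
for c in cs:
    print(np.round(cv2.minAreaRect(c),1) if 0 else cv2.minAreaRect(c))
print("bin flange rear corners"); 
for p in((629,281),(691,274)):print(onz(*T[1:],tc(*p),.06))
print("front low corners z=.034");
for p in((642,388),(699,381)):print(onz(*T[1:],tc(*p),.034))
print("hung rear corners z=.169")
for p in((205,158),(266,153),(440,142),(499,137)):print(onz(*T[1:],tc(*p),.169))
E
```

```text
tube
[0.5989 0.3141 0.4385] [0.001, 0.001] [0.6008 0.3148 0.435 ]
[ 0.6675 -0.1827  0.4425] [0.0013, 0.0013] [ 0.6713 -0.1848  0.435 ]
len 0.5015493506299815 yaw of rack 0.13721873516852617
grip (array([ 0.6236, -0.126 ,  0.2885]), [0.004, 0.004])
((267.185546875, 212.2805633544922), (16.54775047302246, 24.081682205200195), 19.653823852539062)
((314.2846374511719, 211.27694702148438), (30.388507843017578, 17.3648624420166), 82.87498474121094)
((433.19561767578125, 183.58399963378906), (12.000044822692871, 36.232826232910156), 74.57783508300781)
((196.3717041015625, 178.57525634765625), (32.99342346191406, 18.49228286743164), 86.18592071533203)
((260.87744140625, 173.53890991210938), (32.87335968017578, 17.278785705566406), 86.42366790771484)
((424.77459716796875, 155.89410400390625), (17.89192771911621, 33.9168701171875), 76.50426483154297)
bin flange rear corners
[ 0.5926 -0.1563  0.06  ]
[ 0.6033 -0.2178  0.06  ]
front low corners z=.034
[ 0.4895 -0.1758  0.034 ]
[ 0.4998 -0.2325  0.034 ]
hung rear corners z=.169
[0.665  0.2543 0.169 ]
[0.6732 0.1979 0.169 ]
[0.6933 0.0361 0.169 ]
[ 0.7013 -0.0187  0.169 ]
```

```bash
cat >> h.py <<'E'
def RT(psi,th,yaw=0):
    y=np.array([-np.sin(psi),np.cos(psi),0]);z=np.array([np.cos(psi)*np.sin(th),np.sin(psi)*np.sin(th),-np.cos(th)])
    return np.c_[np.cross(y,z),y,z]
def q2R(q): return R.from_quat([q[1],q[2],q[3],q[0]]).as_matrix()
def rows(p0,R0,p1,R1,n):
    w=R.from_matrix(R0.T@R1).as_rotvec()/n; d=(np.array(p1)-p0)/n; Rk=R0
    for k in range(n):
        print([round(float(v),3) for v in np.r_[Rk.T@d,w]]); Rk=Rk@R.from_rotvec(w).as_matrix()
E
python3 - <<'E'
from h import *; from bench import ctrl
s=ctrl.read_state();rows(np.array(s["ee_pos"]),q2R(s["tcp_rot"]),(.48,-.10,.28),RT(.15,.6),16)
E
```

```text
[-0.03, -0.036, -0.002, -0.009, -0.037, -0.03]
[-0.029, -0.037, -0.001, -0.009, -0.037, -0.03]
[-0.028, -0.038, -0.0, -0.009, -0.037, -0.03]
[-0.027, -0.039, 0.0, -0.009, -0.037, -0.03]
[-0.026, -0.04, 0.001, -0.009, -0.037, -0.03]
[-0.025, -0.04, 0.001, -0.009, -0.037, -0.03]
[-0.023, -0.041, 0.002, -0.009, -0.037, -0.03]
[-0.022, -0.042, 0.002, -0.009, -0.037, -0.03]
[-0.021, -0.043, 0.003, -0.009, -0.037, -0.03]
[-0.019, -0.043, 0.003, -0.009, -0.037, -0.03]
[-0.018, -0.044, 0.003, -0.009, -0.037, -0.03]
[-0.016, -0.044, 0.004, -0.009, -0.037, -0.03]
[-0.015, -0.045, 0.004, -0.009, -0.037, -0.03]
[-0.013, -0.045, 0.004, -0.009, -0.037, -0.03]
[-0.012, -0.046, 0.004, -0.009, -0.037, -0.03]
[-0.01, -0.046, 0.004, -0.009, -0.037, -0.03]
```

Call:
{"name": "drive_tool", "arguments": {"plan": [[[-0.03,-0.036,-0.002,-0.009,-0.037,-0.03],[-0.029,-0.037,-0.001,-0.009,-0.037,-0.03],[-0.028,-0.038,0,-0.009,-0.037,-0.03],[-0.027,-0.039,0,-0.009,-0.037,-0.03],[-0.026,-0.04,0.001,-0.009,-0.037,-0.03],[-0.025,-0.04,0.001,-0.009,-0.037,-0.03],[-0.023,-0.041,0.002,-0.009,-0.037,-0.03],[-0.022,-0.042,0.002,-0.009,-0.037,-0.03]]]}}

```text
t: 1.1
ee_pos: [0.3501, 0.2548, 0.2658]
tcp_rot: [0.151, 0.051, 0.987, 0.01]
contact_force: [0.3, 0.2, 0.1]
width: 0.0855
gripper_force: 0.0
```

Call:
{"name": "drive_tool", "arguments": {"plan": [[[-0.021,-0.043,0.003,-0.009,-0.037,-0.03],[-0.019,-0.043,0.003,-0.009,-0.037,-0.03],[-0.018,-0.044,0.003,-0.009,-0.037,-0.03],[-0.016,-0.044,0.004,-0.009,-0.037,-0.03],[-0.015,-0.045,0.004,-0.009,-0.037,-0.03],[-0.013,-0.045,0.004,-0.009,-0.037,-0.03],[-0.012,-0.046,0.004,-0.009,-0.037,-0.03],[-0.01,-0.046,0.004,-0.009,-0.037,-0.03]]]}}

```text
t: 2.1
ee_pos: [0.4513, -0.0244, 0.2739]
tcp_rot: [0.26, -0.049, 0.964, 0.024]
contact_force: [-0.0, -0.1, 0.3]
width: 0.0855
gripper_force: 0.0
```

```bash
cat >> h.py <<'E'
def snap(n):
    from bench import ctrl
    s=ctrl.read_state();d=ctrl.get_image("wrist");M=np.eye(4);M[:3,:3]=q2R(s["tcp_rot"]);M[:3,3]=s["ee_pos"]
    W=np.linalg.inv(M@d["mount"]);np.savez(n+".npz",color=d["color"],K=d["K"],world_to_cam=W)
    cv2.imwrite(f"pics/{n}.png",d["color"][:,:,::-1]);return s,d
E
python3 - <<'E'
from h import *
s,d=snap("w1");print(s["ee_pos"],s["tcp_rot"],d["K"],d["mount"].round(3))
E
```

```text
[ 0.45127176 -0.02437233  0.27391492] [ 0.25976997 -0.04943549  0.96410744  0.0239277 ] [[328.00105835   0.         256.14139039]
 [  0.         328.00105835 193.3587839 ]
 [  0.           0.           1.        ]] [[-0.     0.965  0.263  0.067]
 [ 1.     0.001 -0.     0.   ]
 [-0.     0.263 -0.965 -0.124]
 [ 0.     0.     0.     1.   ]]
```

View pics/w1.png

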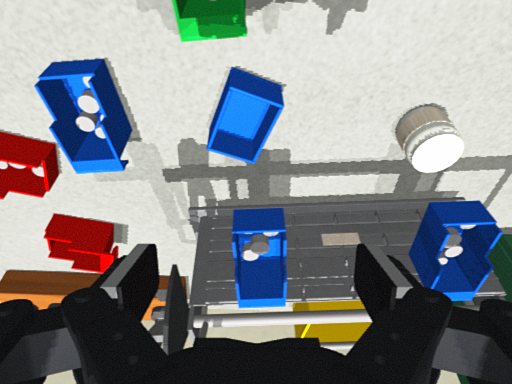

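The picture is upside-down, with the robot side at the top. It shows the loose bin at (85,115), the hung bins at (260,257) and (455,250), the tray at (245,115), and the paper label at (340,239) marking the middle place. I'll enlarge the rack region.

```bash
python3 - <<'E'
import cv2
a=cv2.imread("pics/w1.png")[190:345,120:385];cv2.imwrite("pics/w1c.png",cv2.resize(a,(795,465),interpolation=cv2.INTER_CUBIC))
E
```

```text
(no output)
```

View pics/w1c.png

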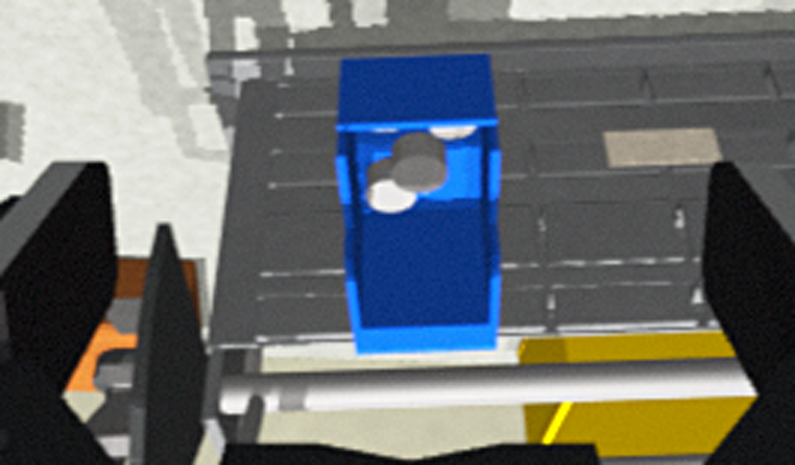

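```bash
python3 - <<'E'
from h import *
np.set_printoptions(precision=4,suppress=True)
I,K,W=cam("w1.npz"); c=lambda u,v:(u/3+120,v/3+190)
print("cam",-W[:3,:3].T@W[:3,3])
psi=.137;ax=np.array([np.cos(psi),np.sin(psi)]);ay=np.array([-ax[1],ax[0]]);O=np.array([.670,.1156])
f=lambda p,z:(lambda X:np.array([(X-O)@ax,(X-O)@ay]))(onz(K,W,p,z)[:2])
for n,p,z in(("sheet",(220,345),.155),("sheet",(720,328),.155),("l292",(265,297),.165),("l292",(700,282),.165),("l265",(265,273),.165),("l265",(700,256),.165),("l265@145",(265,273),.145),("l265@145",(700,256),.145),("binflangeL",(358,350),.169),("binflangeR",(496,347),.169)):
    print(n,f(c(*p),z))
g=cv2.cvtColor(I,cv2.COLOR_RGB2GRAY)
for u in(215,300,320):print(u,list(enumerate(g[262:312,u].tolist(),262)))
for yw in(-.05,0.,.03,-.15):
    X=lambda x,z:np.r_[O+x*ax+yw*ay,z]
    print(yw,[np.round(proj(K,W,X(*q)),1).tolist() for q in((.0,.108),(0,.138),(0,.145),(0,.165),(.004,.165),(.025,.155))])
E
```

```text
cam [ 0.332  -0.0386  0.3472]
sheet [ 0.0374 -0.1937]
sheet [0.0371 0.0173]
l292 [-0.0205 -0.1661]
l292 [-0.0208 -0.004 ]
l265 [-0.038  -0.1638]
l265 [-0.0395 -0.0074]
l265@145 [-0.0031 -0.1701]
l265@145 [-0.0048  0.0035]
binflangeL [ 0.017  -0.1338]
binflangeR [ 0.0184 -0.0789]
215 [(262, 85), (263, 82), (264, 82), (265, 81), (266, 81), (267, 81), (268, 81), (269, 83), (270, 82), (271, 77), (272, 80), (273, 83), (274, 81), (275, 83), (276, 79), (277, 80), (278, 83), (279, 82), (280, 98), (281, 126), (282, 85), (283, 81), (284, 82), (285, 81), (286, 84), (287, 88), (288, 94), (289, 81), (290, 81), (291, 83), (292, 83), (293, 83), (294, 80), (295, 89), (296, 83), (297, 83), (298, 82), (299, 86), (300, 84), (301, 94), (302, 126), (303, 106), (304, 114), (305, 188), (306, 226), (307, 228), (308, 225), (309, 205), (310, 201), (311, 203)]
300 [(262, 87), (263, 114), (264, 126), (265, 111), (266, 123), (267, 90), (268, 91), (269, 93), (270, 86), (271, 85), (272, 83), (273, 85), (274, 85), (275, 87), (276, 78), (277, 86), (278, 86), (279, 84), (280, 83), (281, 83), (282, 89), (283, 87), (28
[... 596 characters left out ...]
81), (287, 88), (288, 82), (289, 81), (290, 84), (291, 84), (292, 86), (293, 86), (294, 85), (295, 83), (296, 79), (297, 98), (298, 177), (299, 210), (300, 125), (301, 193), (302, 145), (303, 136), (304, 137), (305, 138), (306, 136), (307, 137), (308, 136), (309, 133), (310, 99), (311, 73)]
-0.05 [[304.3, 253.1], [307.4, 273.8], [308.2, 278.9], [310.4, 294.3], [310.1, 296.0], [307.5, 296.5]]
0.0 [[343.3, 251.8], [348.4, 272.4], [349.7, 277.5], [353.5, 292.9], [352.9, 294.5], [348.0, 295.2]]
0.03 [[366.7, 251.0], [373.1, 271.5], [374.7, 276.7], [379.4, 292.0], [378.6, 293.7], [372.3, 294.4]]
-0.15 [[226.6, 255.8], [225.5, 276.6], [225.3, 281.7], [224.5, 297.2], [224.8, 298.8], [226.8, 299.3]]
```

The sheet edge and rail lines suggest the rack sits about 7–12 mm further back than the estimate from the hung bins. I'll take a closer, steeper look at the empty place.

```bash
python3 - <<'E'
from h import *; from bench import ctrl
s=ctrl.read_state();print(s["ee_pos"]);rows(np.array(s["ee_pos"]),q2R(s["tcp_rot"]),(.595,.106,.27),RT(.137,.52),6)
E
```

```text
[ 0.45221367 -0.03096434  0.27409296]
[-0.022, 0.02, 0.014, -0.001, 0.002, -0.007]
[-0.022, 0.02, 0.014, -0.001, 0.002, -0.007]
[-0.022, 0.02, 0.014, -0.001, 0.002, -0.007]
[-0.022, 0.02, 0.014, -0.001, 0.002, -0.007]
[-0.022, 0.02, 0.014, -0.001, 0.002, -0.007]
[-0.023, 0.02, 0.014, -0.001, 0.002, -0.007]
```

Call:
{"name": "drive_tool", "arguments": {"plan": [[[0,0,0,0,0,0],[0,0,0,0,0,0],[0,0,0,0,0,0]]]}}

```text
t: 2.52
ee_pos: [0.4511, -0.022, 0.2741]
tcp_rot: [0.26, -0.051, 0.964, 0.024]
contact_force: [0.1, -0.4, -0.3]
width: 0.0857
gripper_force: 0.0
```

```bash
cat > plan.py <<'E'
import sys
from h import *; from bench import ctrl
# x y z psi theta n
a=[float(v) for v in sys.argv[1:]]
s=ctrl.read_state();print(np.round(s["ee_pos"],4),s["qvel"].round(3) if hasattr(s["qvel"],"round") else "")
rows(np.array(s["ee_pos"]),q2R(s["tcp_rot"]),a[:3],RT(a[3],a[4]),int(a[5]))
E
python3 plan.py .595 .106 .27 .137 .52 8
```

```text
[ 0.4511 -0.022   0.2741] [ 0.001  0.001  0.001 -0.003 -0.005 -0.003  0.006]
[-0.017, 0.014, 0.011, 0.001, 0.001, -0.004]
[-0.017, 0.014, 0.011, 0.001, 0.001, -0.004]
[-0.017, 0.014, 0.011, 0.001, 0.001, -0.004]
[-0.017, 0.014, 0.01, 0.001, 0.001, -0.004]
[-0.017, 0.014, 0.01, 0.001, 0.001, -0.004]
[-0.017, 0.014, 0.01, 0.001, 0.001, -0.004]
[-0.017, 0.014, 0.01, 0.001, 0.001, -0.004]
[-0.017, 0.013, 0.01, 0.001, 0.001, -0.004]
```

Call:
{"name": "drive_tool", "arguments": {"plan": [[[-0.022,0.018,0.014,0.001,0.001,-0.005],[-0.022,0.018,0.014,0.001,0.001,-0.005],[-0.022,0.018,0.014,0.001,0.001,-0.005],[-0.022,0.018,0.013,0.001,0.001,-0.005],[-0.022,0.018,0.013,0.001,0.001,-0.005],[-0.022,0.018,0.013,0.001,0.001,-0.005],[0,0,0,0,0,0],[0,0,0,0,0,0]]]}}

```text
t: 3.52
ee_pos: [0.5916, 0.1021, 0.271]
tcp_rot: [0.257, -0.063, 0.964, 0.017]
contact_force: [-0.2, -0.2, -0.3]
width: 0.0849
gripper_force: 0.0
```

```bash
python3 - <<'E'
from h import *
s,d=snap("w2");print(s["ee_pos"],np.abs(s["qvel"]).max())
E
```

```text
[0.59155932 0.10214573 0.27095192] 0.02290563412479573
```

View pics/w2.png

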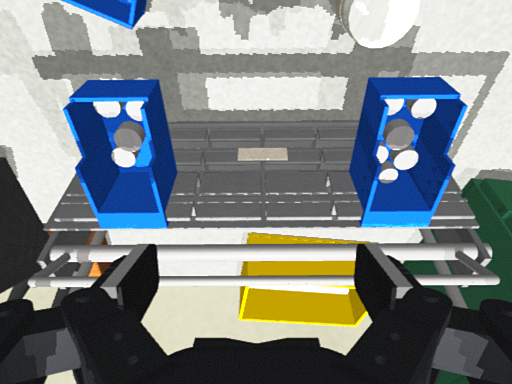

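The view is clear: the hung bins are at (125,155) and (408,150), the label at (262,154), and the top rail runs along rows 220–228 with its ends near (45,228) and (478,222).

```bash
python3 - <<'E'
from h import *
I,K,W=cam("w2.npz");g=cv2.cvtColor(I,cv2.COLOR_RGB2GRAY)
for u in(215,265,340):
    print(u,' '.join(f"{v}:{g[v,u-1:u+2].mean():.0f}" for v in range(160,240) if abs(int(g[v+1,u])-int(g[v-1,u]))>9))
a=cv2.imread("pics/w2.png")[175:240,30:230];cv2.imwrite("pics/w2c.png",cv2.resize(a,(800,260),interpolation=cv2.INTER_NEAREST))
np.set_printoptions(precision=4,suppress=True)
psi=.137;ax=np.array([np.cos(psi),np.sin(psi)]);ay=np.array([-ax[1],ax[0]]);O=np.array([.677,.1166])
print("cam",-W[:3,:3].T@W[:3,3])
for yw in(-.18,-.04,0,.04,.18):
    X=lambda x,z:np.r_[O+x*ax+yw*ay,z]
    print(yw,[np.round(proj(K,W,X(*q)),1).tolist() for q in((-.002,.108),(-.002,.138),(.002,.138),(0,.145),(0,.165),(.004,.165),(.025,.155))])
E
```

```text
215 161:98 162:120 163:120 164:106 165:106 169:113 170:104 171:92 173:94 192:98 193:134 194:150 195:105 197:95 200:98 201:113 202:167 203:101 215:94 216:104 217:157 218:220 219:233 220:185 221:113 222:94 226:92 227:133 228:236 230:244
265 160:143 161:91 162:108 163:108 165:110 168:111 169:107 170:96 174:92 179:88 180:101 181:99 182:91 184:91 188:89 189:97 192:100 193:124 194:135 195:107 201:111 203:105 210:104 211:105 212:119 214:119 215:110 216:93 218:109 226:100 227:160 228:232 232:244 233:154 235:155 237:161
340 160:100 161:115 163:110 165:111 169:108 170:89 172:94 191:100 192:157 193:200 194:115 195:84 199:93 200:106 202:105 215:97 216:134 217:213 219:215 220:115 221:88 222:92 226:96 227:159 228:228 229:240 238:244 239:167
cam [0.473  0.0867 0.3452]
-0.18 [[70.3, 169.4], [56.8, 191.6], [58.7, 194.7], [54.4, 198.8], [44.0, 216.0], [46.2, 219.1], [61.7, 225.8]]
-0.04 [[217.1, 168.7], [214.2, 190.8], [214.7, 194.0], [213.7, 198.1], [211.6, 215.3], [212.0, 218.4], [215.4, 225.1]]
0 [[259.1, 168.5], [259.3, 190.6], [259.3, 193.8], [259.4, 197.9], [259.6, 215.1], [259.6, 218.2], [259.4, 224.9]]
0.04 [[301.2, 168.3], [304.5, 190.4], [304.0, 193.6], [305.1, 197.7], [307.6, 214.9], [307.1, 218.0], [303.5, 224.8]]
0.18 [[448.7, 167.6], [462.8, 189.7], [460.8, 192.9], [465.4, 196.9], [476.2, 214.2], [474.0, 217.3], [458.1, 224.1]]
```

View pics/w2c.png

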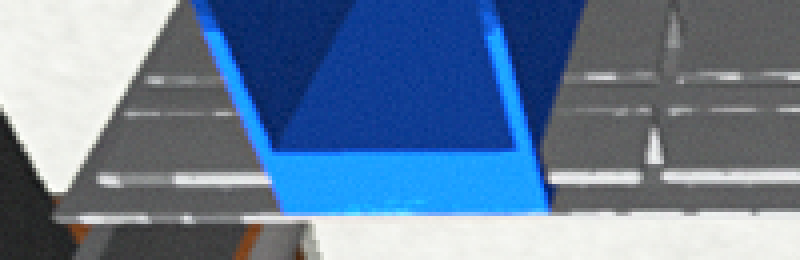

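```bash
python3 - <<'E'
from h import *; from bench import ctrl
s=ctrl.read_state();a=np.array((.48,.02,.24));rows(np.array(s["ee_pos"]),q2R(s["tcp_rot"]),a,RT(.15,.52),5);print();rows(a,RT(.15,.52),(.473,-.209,.16),RT(.18,.52),8)
E
```

```text
[0.024, -0.013, -0.007, -0.002, 0.0, -0.003]
[0.024, -0.013, -0.007, -0.002, 0.0, -0.003]
[0.024, -0.013, -0.007, -0.002, 0.0, -0.003]
[0.024, -0.013, -0.007, -0.002, 0.0, -0.003]
[0.024, -0.013, -0.007, -0.002, 0.0, -0.003]

[0.009, -0.028, 0.006, -0.002, -0.0, -0.003]
[0.01, -0.028, 0.006, -0.002, -0.0, -0.003]
[0.01, -0.028, 0.006, -0.002, -0.0, -0.003]
[0.01, -0.028, 0.006, -0.002, -0.0, -0.003]
[0.01, -0.028, 0.006, -0.002, -0.0, -0.003]
[0.01, -0.028, 0.006, -0.002, -0.0, -0.003]
[0.01, -0.028, 0.006, -0.002, -0.0, -0.003]
[0.01, -0.028, 0.006, -0.002, -0.0, -0.003]
```

Call:
{"name": "drive_tool", "arguments": {"plan": [[[0.024,-0.013,-0.007,-0.002,0,-0.003],[0.024,-0.013,-0.007,-0.002,0,-0.003],[0.024,-0.013,-0.007,-0.002,0,-0.003],[0.024,-0.013,-0.007,-0.002,0,-0.003],[0.024,-0.013,-0.007,-0.002,0,-0.003]]]}}

```text
t: 4.2
ee_pos: [0.4795, 0.0193, 0.242]
tcp_rot: [0.257, -0.071, 0.964, 0.019]
contact_force: [-0.4, -0.0, -0.2]
width: 0.0853
gripper_force: 0.0
```

Call:
{"name": "drive_tool", "arguments": {"plan": [[[0.01,-0.028,0.006,-0.002,0,-0.003],[0.01,-0.028,0.006,-0.002,0,-0.003],[0.01,-0.028,0.006,-0.002,0,-0.003],[0.01,-0.028,0.006,-0.002,0,-0.003],[0.01,-0.028,0.006,-0.002,0,-0.003],[0.01,-0.028,0.006,-0.002,0,-0.003],[0.01,-0.028,0.006,-0.002,0,-0.003],[0.01,-0.028,0.006,-0.002,0,-0.003]]]}}

```text
t: 5.2
ee_pos: [0.4708, -0.2094, 0.1598]
tcp_rot: [0.256, -0.084, 0.963, 0.024]
contact_force: [0.9, -0.2, -0.3]
width: 0.0858
gripper_force: 0.0
```

Call:
{"name": "drive_tool", "arguments": {"plan": [[[0,0,0,0,0,0],[0,0,0,0,0,0],[0,0,0,0,0,0]]]}}

```text
t: 5.58
ee_pos: [0.4719, -0.2064, 0.1605]
tcp_rot: [0.257, -0.086, 0.962, 0.024]
contact_force: [1.1, 0.4, -0.2]
width: 0.0856
gripper_force: 0.0
```

```bash
python3 - <<'E'
from h import *
np.set_printoptions(precision=4,suppress=True)
s,d=snap("w3");print(s["ee_pos"],np.abs(s["qvel"]).max())
E
```

```text
[ 0.4719 -0.2064  0.1605] 0.005168307980874795
```

View pics/w3.png

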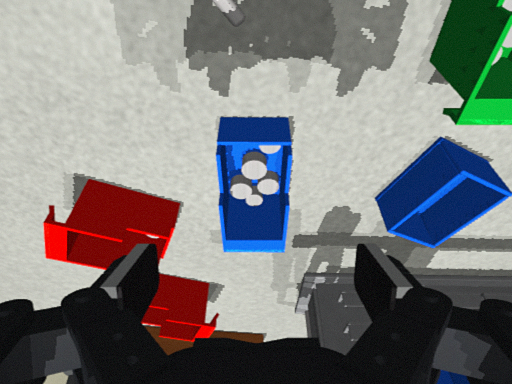

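The loose bin lies square between the fingers. Its front foot corners are near (220,118) and (291,118), the front rim corners (218,144) and (292,144), and the flange's rear corners (224,251) and (285,250). The nearest red bin corner is at (180,205).

```bash
python3 - <<'E'
from h import *
np.set_printoptions(precision=4,suppress=True)
I,K,W=cam("w3.npz")
m=cv2.inRange(cv2.cvtColor(I,cv2.COLOR_RGB2HSV),(100,120,50),(125,255,255));m[:,:205]=0;m[:,310:]=0;m[265:]=0
for v in(119,125,140,146,238,242,246,249):
    x=np.where(m[v])[0];print(v,x.min(),x.max())
ys=[(u,np.where(m[:,u])[0].min(),np.where(m[:,u])[0].max()) for u in(228,240,256,270,282)];print(ys)
def fr(a,b): return onz(K,W,a[0],a[1])
for n,z,bx,pts in(("foot",0,-.045,((220.,117.5),(290.5,117.5))),("rim",.034,-.045,((218,144),(292.5,144))),("flange",.06,.063,((223.5,251),(285.5,250.5)))):
    A,B=[onz(K,W,p,z) for p in pts];d=A-B  # A is image left = -y
    yaw=np.arctan2(d[0],-d[1]);mid=(A+B)/2;print(n,"width",np.linalg.norm(d),"yaw",yaw,"origin",mid[:2]-bx*np.array([np.cos(.18),np.sin(.18)]))
A,B=onz(K,W,(180,205),.06),onz(K,W,(160,258),.06);print("red",A,B)
E
```

```text
119 220 287
125 219 288
140 217 290
146 217 290
238 222 285
242 222 285
246 223 284
249 223 284
[(228, np.int64(117), np.int64(251)), (240, np.int64(117), np.int64(251)), (256, np.int64(118), np.int64(251)), (270, np.int64(118), np.int64(251)), (282, np.int64(118), np.int64(251))]
foot width 0.05798063204657715 yaw 0.1763070750002453 origin [ 0.5433 -0.1933]
rim width 0.05608143934131145 yaw 0.1759124624711588 origin [ 0.5449 -0.1931]
flange width 0.05674701323974137 yaw 0.18740995653473513 origin [ 0.5382 -0.1954]
red [ 0.5497 -0.2522  0.06  ] [ 0.6271 -0.2695  0.06  ]
```

```bash
python3 plan.py .536 -.196 .034 .18 .52 6
```

```text
[ 0.472  -0.2065  0.1605] [ 0.     0.005  0.003 -0.005  0.001 -0.001 -0.002]
[0.001, -0.0, 0.024, 0.0, 0.0, -0.0]
[0.001, -0.0, 0.024, 0.0, 0.0, -0.0]
[0.001, -0.0, 0.024, 0.0, 0.0, -0.0]
[0.001, -0.0, 0.024, 0.0, 0.0, -0.0]
[0.001, -0.0, 0.024, 0.0, 0.0, -0.0]
[0.001, -0.0, 0.024, 0.0, 0.0, -0.0]
```

Call:
{"name": "drive_tool", "arguments": {"plan": [[[0.001,0,0.024,0,0,0],[0.001,0,0.024,0,0,0],[0.001,0,0.024,0,0,0],[0.001,0,0.024,0,0,0],[0.001,0,0.024,0,0,0],[0.001,0,0.024,0,0,0],[0,0,0,0,0,0],[0,0,0,0,0,0]]], "fingers": 0.07}}

```text
t: 6.62
ee_pos: [0.5511, -0.2125, 0.064]
tcp_rot: [0.234, -0.092, 0.967, 0.042]
contact_force: [-4.7, -0.8, 12.6]
width: 0.07
gripper_force: 6.0
```

Call:
{"name": "drive_tool", "arguments": {"plan": [[[0,0,0,0,0,0],[0,0,0,0,0,0],[0,0,0,0,0,0],[0,0,0,0,0,0],[0,0,0,0,0,0],[0,0,0,0,0,0]]], "fingers": 0.045, "squeeze": 50}}

```text
t: 7.38
ee_pos: [0.5476, -0.2017, 0.0673]
tcp_rot: [0.232, -0.098, 0.966, 0.052]
contact_force: [-22.9, 6.1, 47.5]
width: 0.0452
gripper_force: 23.1
```

```bash
python3 - <<'E'
from h import *
np.set_printoptions(precision=4,suppress=True)
s,d=snap("w4")
for k in("t","joints","ee_pos","tcp_rot","contact_force","ft_torque","width","gripper_force"):print(k,np.round(s[k],3))
from bench import ctrl
t=ctrl.get_image("top");np.savez("top4.npz",**t);cv2.imwrite("pics/top4.png",t["color"][:,:,::-1])
a=np.vstack([cv2.resize(d["color"][:,:,::-1],(512,384)), np.zeros((2,512,3),np.uint8), cv2.resize(t["color"][170:250,255:375,::-1],(312,208),interpolation=cv2.INTER_CUBIC) if 0 else np.pad(cv2.resize(t["color"][170:250,255:375,::-1],(318,212),interpolation=cv2.INTER_CUBIC),((0,0),(0,194),(0,0)))])
cv2.imwrite("pics/c4.png",a)
E
```

```text
t 7.375
joints [ 0.794  0.761 -0.48   2.071 -0.581  0.032  2.84 ]
ee_pos [ 0.548 -0.202  0.067]
tcp_rot [ 0.232 -0.098  0.966  0.052]
contact_force [-22.935   6.076  47.536]
ft_torque [3.914 1.037 1.95 ]
width 0.045
gripper_force 23.107
```

View pics/c4.png

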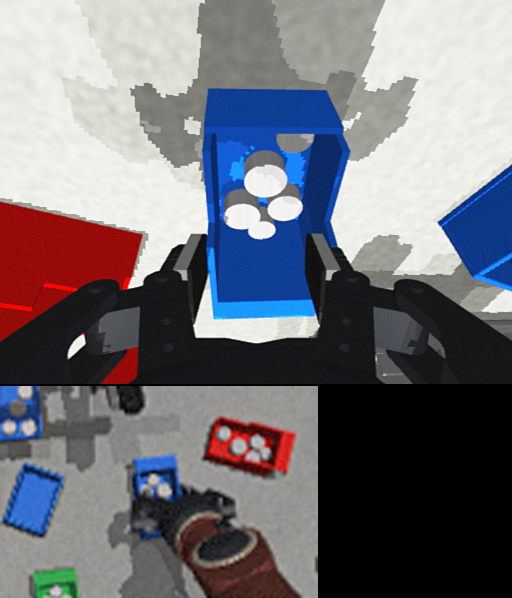

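The wrist picture shows the arm short of the grasp: joint 7 is at its 2.84 limit, joint 6 is near 0, and the fingertips press on the bin's side rims. The bin is still upright. I'll back off straight up, then work out the arm's kinematics.

```bash
cat > kin.py <<'E'
import numpy as np
from scipy.optimize import least_squares
from scipy.spatial.transform import Rotation as R
LO=np.array([-3.12,-.3,-1.34,.26,-1.36,.01,-2.84]);HI=np.array([3.12,2.06,1.32,2.42,4.5,1.98,2.84])
def fk(q,d,sg=(-1,1,1,1,1,1,1)):
    q=np.array(q)*np.array(sg[:7]);M=np.eye(3);p=np.zeros(3)
    for i,(ax,L) in enumerate(zip("zyzyzyz",(d[0],0,d[1],0,d[2],0,d[3]))):
        M=M@R.from_euler(ax,q[i]).as_matrix();p=p+M[:,2]*L
    return p,M
E
python3 - <<'E'
from kin import *; from h import q2R; import itertools; from bench import ctrl
s=ctrl.read_state();np.set_printoptions(precision=3,suppress=True)
P=[([-1.251,.616,-.013,1.425,.008,1.103,-.04],[.221,.611,.249],q2R([0,.173,.985,-.001])),(s["joints"],s["ee_pos"],q2R(s["tcp_rot"]))]
best=[]
for sg in itertools.product((-1,1),repeat=4):
    S=(-1,1,sg[0],1,sg[1],1,sg[2])
    f=lambda d:np.concatenate([np.r_[fk(q,d,S)[0]-p] for q,p,_ in P])
    r=least_squares(f,[.3,.4,.4,.2])
    E=[fk(q,r.x,S)[1].T@M for q,_,M in P]
    best.append((np.linalg.norm(r.fun)+np.linalg.norm(R.from_matrix(E[0].T@E[1]).as_rotvec()),S,r.x,r.fun,R.from_matrix(E[0]).as_rotvec()))
best.sort(key=lambda b:b[0])
for b in best[:4]:print(*b)
Rm=q2R(s["tcp_rot"]);print("up in tool",Rm.T@[0,0,1])
E
```

```text
0.024778781882468546 (-1, 1, -1, 1, -1, 1, -1) [0.194 0.57  0.36  0.248] [-0.021  0.007 -0.001 -0.    -0.     0.001] [ 0.    -0.001  1.573]
0.024778781882468546 (-1, 1, -1, 1, -1, 1, -1) [0.194 0.57  0.36  0.248] [-0.021  0.007 -0.001 -0.    -0.     0.001] [ 0.    -0.001  1.573]
0.5427449606862276 (-1, 1, -1, 1, -1, 1, 1) [0.194 0.57  0.36  0.248] [-0.021  0.007 -0.001 -0.    -0.     0.001] [ 0.    -0.001  1.653]
0.5427449606862276 (-1, 1, -1, 1, -1, 1, 1) [0.194 0.57  0.36  0.248] [-0.021  0.007 -0.001 -0.    -0.     0.001] [ 0.    -0.001  1.653]
up in tool [-0.459  0.055 -0.887]
```

Call:
{"name": "drive_tool", "arguments": {"plan": [[[0.003,0,-0.013,0,0,0],[0,0,0,0,0,0]]]}}

```text
t: 7.72
ee_pos: [0.542, -0.2165, 0.073]
tcp_rot: [0.233, -0.091, 0.967, 0.041]
contact_force: [0.6, -0.3, 0.4]
width: 0.0451
gripper_force: 0.0
```

Call:
{"name": "drive_tool", "arguments": {"plan": [[[-0.005,0,-0.02,0,0,0],[-0.005,0,-0.025,0,0,0],[-0.005,0,-0.025,0,0,0],[-0.005,0,-0.025,0,0,0],[0,0,0,0,0,0],[0,0,0,0,0,0]]]}}

```text
t: 8.48
ee_pos: [0.5173, -0.2246, 0.1645]
tcp_rot: [0.232, -0.09, 0.967, 0.042]
contact_force: [-0.1, 0.2, -0.5]
width: 0.0452
gripper_force: 0.0
```

```bash
cat > kin.py <<'E'
import numpy as np
from scipy.optimize import least_squares
from scipy.spatial.transform import Rotation as R
LO=np.array([-3.12,-.3,-1.34,.26,-1.36,.01,-2.84]);HI=np.array([3.12,2.06,1.32,2.42,4.5,1.98,2.84])
SG=np.array([-1,1,-1,1,-1,1,-1])
TZ=R.from_euler("z",np.pi/2).as_matrix()
def fk(q,d):  # d: 4 z lengths, then 4 y offsets after joints 2,3,4,5
    q=np.array(q)*SG;M=np.eye(3);p=np.zeros(3)
    for i,(ax,L,e) in enumerate(zip("zyzyzyz",(d[0],0,d[1],0,d[2],0,d[3]),(0,d[4],0,d[5],0,d[6],0))):
        M=M@R.from_euler(ax,q[i]).as_matrix();p=p+M[:,2]*L+M[:,1]*e
    return p,M@TZ
E
python3 - <<'E'
from kin import *; from h import *; from bench import ctrl
s=ctrl.read_state();np.set_printoptions(precision=4,suppress=True);print(s["joints"],s["ee_pos"])
P=[([-1.251,.616,-.013,1.425,.008,1.103,-.04],[.221,.611,.249]),([.794,.761,-.48,2.071,-.581,.032,2.84],[.548,-.202,.067]),(s["joints"],s["ee_pos"])]
f=lambda d:np.r_[np.concatenate([fk(q,d)[0]-p for q,p in P]),1e-2*np.array(d[4:])]
r=least_squares(f,[.2,.57,.36,.25,0,0,0]);print(r.x,r.fun[:9]);np.save("d.npy",r.x)
T=cam("top0.npz")
from bench import ctrl
for n in("top0","top5"):
    if n=="top5": t=ctrl.get_image("top");np.savez("top5.npz",**t)
    I,K,W=cam(n+".npz");m=cv2.inRange(cv2.cvtColor(I,cv2.COLOR_RGB2HSV),(100,120,50),(125,255,255))[190:240,290:345]
    c=max(cv2.findContours(m,cv2.RETR_EXTERNAL,cv2.CHAIN_APPROX_NONE)[0],key=cv2.contourArea);print(n,cv2.minAreaRect(c))
snap("w5")
E
```

```text
[ 0.7956  0.5371 -0.3664  2.0578 -0.571   0.2719  2.7952] [ 0.5173 -0.2246  0.1645]
[ 0.2548  0.5538  0.3703  0.29   -0.0112 -0.0069 -0.0045] [ 0.     -0.      0.     -0.0001 -0.0001 -0.      0.0001  0.0001  0.    ]
top0 ((24.284622192382812, 21.27692222595215), (30.388507843017578, 17.3648624420166), 82.87498474121094)
top5 ((24.229995727539062, 21.110000610351562), (30.26417350769043, 17.39482879638672), 81.8698959350586)
```

```bash
cat >> kin.py <<'E'
D=np.load("d.npy")
def ik(p,M,seed,w=0):
    def f(q):
        a,b=fk(q,D);return np.r_[(a-p)*5,R.from_matrix(M.T@b).as_rotvec(),w*(q-seed)]
    r=least_squares(f,np.clip(seed,LO+.02,HI-.02),bounds=(LO+.01,HI-.01));return r.x,np.linalg.norm(f(r.x)[:6])
E
cat > feas.py <<'E'
from kin import *; from h import RT
np.set_printoptions(precision=2,suppress=True,linewidth=150)
rng=np.random.default_rng(0);F=np.diag([-1.,-1,1])
O=np.array([.6788,.1209]);ax=np.array([np.cos(.137),np.sin(.137)])
B=np.array([.541,-.195]);bx=np.array([np.cos(.18),np.sin(.18)])
for th in(.35,.45,.55):
    for nm,p,ps in(("pick",np.r_[B-.005*bx,.034],.18),("hang",np.r_[O-.054*ax,.165],.137)):
        for fl in(0,1):
            S=[]
            for k in range(40):
                q,e=ik(p,RT(ps,th)@(F if fl else np.eye(3)),rng.uniform(LO,HI))
                if e<2e-3:S.append(np.minimum(q-LO,HI-q).min()), 
                if e<2e-3 and S[-1]>=max(S) : best=q
            print(th,nm,"flip" if fl else "same",len(S),(round(max(S),3),best) if S else "")
E
python3 feas.py
```

```text
0.35 pick same 31 (np.float64(0.333), array([ 0.97,  0.95, -0.9 ,  2.09,  1.57,  0.49,  0.7 ]))
0.35 pick flip 18 (np.float64(0.334), array([ 0.98,  0.96, -0.94,  2.09,  1.58,  0.52, -2.44]))
0.35 hang same 19 (np.float64(0.499), array([ 0.29,  0.71, -0.84,  1.87,  1.07,  0.66,  0.53]))
0.35 hang flip 23 (np.float64(0.488), array([-0.64,  0.66,  0.67,  1.88, -0.87,  0.5 , -0.86]))
0.45 pick same 16 (np.float64(0.274), array([ 1.05,  1.01, -1.  ,  2.15,  1.85,  0.53,  0.5 ]))
0.45 pick flip 27 (np.float64(0.192), array([0.4 , 0.76, 0.07, 2.14, 4.31, 0.34, 0.99]))
0.45 hang same 26 (np.float64(0.465), array([ 0.3 ,  0.69, -0.84,  1.96,  1.32,  0.58,  0.29]))
0.45 hang flip 19 (np.float64(0.305), array([-0.57,  0.61,  0.53,  1.96, -1.  ,  0.32, -0.72]))
0.55 pick same 22 (np.float64(0.224), array([ 0.73,  0.81, -0.37,  2.2 ,  3.46,  0.28, -1.19]))
0.55 pick flip 27 (np.float64(0.224), array([ 0.67,  0.8 , -0.28,  2.2 ,  3.66,  0.3 ,  1.75]))
0.55 hang same 24 (np.float64(0.385), array([ 0.34,  0.72, -0.91,  2.03,  1.63,  0.61,  0.01]))
0.55 hang flip 20 (np.float64(0.033), array([-0.35,  0.55,  0.17,  2.03, -1.24,  0.04, -0.43]))
```

```bash
cat >> kin.py <<'E'
def jac(q):
    J=np.zeros((6,7));p0,M0=fk(q,D)
    for i in range(7):
        dq=np.array(q,float);dq[i]+=1e-5;p,M=fk(dq,D);J[:3,i]=(p-p0)/1e-5;J[3:,i]=R.from_matrix(M@M0.T).as_rotvec()/1e-5
    return J
def track(q,rws):   # pinv tracking of tool rows, as a guess of the controller
    q=np.array(q,float);p,M=fk(q,D)
    for r in rws:
        p=p+M@np.array(r[:3]);M=M@R.from_rotvec(r[3:]).as_matrix()
        for _ in range(8):
            a,b=fk(q,D);e=np.r_[p-a,R.from_matrix(M@b.T).as_rotvec()]
            J=jac(q);q=np.clip(q+J.T@np.linalg.solve(J@J.T+1e-4*np.eye(6),e),LO,HI)
    a,b=fk(q,D);return q,np.linalg.norm(p-a),np.linalg.norm(R.from_matrix(M@b.T).as_rotvec())
def jrows(q0,q1,n):
    out=[];p,M=fk(q0,D)
    for k in range(1,n+1):
        a,b=fk(q0+(q1-q0)*k/n,D)
        r=np.round(np.r_[M.T@(a-p),R.from_matrix(M.T@b).as_rotvec()],3);out.append(r.tolist());p=p+M@r[:3];M=M@R.from_rotvec(r[3:]).as_matrix()
    return out
E
cat > p1.py <<'E'
from kin import *; from h import RT; from bench import ctrl
np.set_printoptions(precision=3,suppress=True,linewidth=150)
q0=np.array(ctrl.read_state()["joints"]);th=.45
B=np.array([.541,-.195]);bx=np.array([np.cos(.18),np.sin(.18)])
pk=np.r_[B-.005*bx,.034];M=RT(.18,th)
qp,e=ik(pk,M,np.array([1.05,1.01,-1,2.15,1.85,.53,.5]),.0);print("pick",qp,e)
qpre,e=ik(pk-.14*M[:,2],M,qp,.02);qpre,e=ik(pk-.14*M[:,2],M,qpre);print("pre",qpre,e,fk(qpre,D)[0])
up,_=ik(np.r_[.46,-.2,.30],fk(q0,D)[1],q0,.02)
qm=(q0+qpre)/2;mid,_=ik(np.r_[.45,-.2,.32],fk(qm,D)[1],qm,.02)
for a,b,n in((q0,mid,16),(mid,qpre,16)):
    rs=jrows(a,b,n);q,ep,er=track(a if a is q0 else q,rs)
    print("end",b,"sim",q,ep,er)
    print([ (fk(a+(b-a)*t,D)[0].round(2).tolist(), round(float(np.arccos(-fk(a+(b-a)*t,D)[1][2,2])),2)) for t in(.25,.5,.75,1)])
    for r in rs:print(r)
E
python3 p1.py
```

```text
pick [ 1.051  1.014 -0.999  2.146  1.85   0.529  0.495] 1.3670992587425006e-09
pre [ 1.312  0.841 -1.318  2.187  1.351  0.615  0.907] 3.110406136574364e-11 [ 0.476 -0.207  0.16 ]
end [ 1.312  0.481 -1.11   1.799  0.128  0.987  2.048] sim [ 0.767  0.307 -0.261  1.807 -0.311  1.014  2.513] 1.6653345369377348e-16 1.9568627129626416e-16
[([0.52, -0.19, 0.2], 0.51), ([0.5, -0.18, 0.24], 0.51), ([0.48, -0.18, 0.28], 0.45), ([0.45, -0.2, 0.32], 0.34)]
[-0.007, 0.009, -0.006, -0.04, -0.006, -0.001]
[-0.006, 0.009, -0.007, -0.036, -0.003, -0.002]
[-0.006, 0.009, -0.007, -0.034, 0.001, -0.002]
[-0.004, 0.008, -0.008, -0.031, 0.004, -0.003]
[-0.003, 0.007, -0.008, -0.027, 0.007, -0.004]
[-0.003, 0.007, -0.009, -0.023, 0.009, -0.003]
[-0.001, 0.006, -0.009, -0.02, 0.013, -0.003]
[-0.001, 0.005, -0.01, -0.015, 0.014, -0.002]
[0.001, 0.005, -0.01, -0.011, 0.017, -0.002]
[0.001, 0.004, -0.01, -0.007, 0.019, -0.001]
[0.002, 0.003, -0.011, -0.003, 0.02, 0.0]
[0.003, 0.003, -0.012, 0.002, 0.022, 0.002]
[0.003, 0.001, -0.011, 0.006, 0.023, 0.003]
[0.005, 0.0, -0.012, 0.01, 0.023, 0.005]
[0.005, -0.0, -
[... 360 characters left out ...]
0.013, 0.03, 0.023, 0.019]
[0.008, -0.01, 0.012, 0.03, 0.017, 0.015]
[0.007, -0.009, 0.012, 0.029, 0.012, 0.013]
[0.005, -0.007, 0.012, 0.029, 0.007, 0.01]
[0.003, -0.007, 0.012, 0.027, 0.002, 0.008]
[0.003, -0.005, 0.011, 0.025, -0.004, 0.006]
[0.001, -0.004, 0.011, 0.022, -0.008, 0.003]
[0.001, -0.003, 0.011, 0.02, -0.013, 0.002]
[-0.001, -0.001, 0.01, 0.016, -0.017, 0.001]
[-0.002, 0.001, 0.009, 0.013, -0.021, -0.0]
[-0.002, 0.001, 0.009, 0.008, -0.025, -0.001]
[-0.002, 0.004, 0.008, 0.005, -0.028, -0.002]
[-0.003, 0.005, 0.007, -0.0, -0.031, -0.003]
[-0.004, 0.006, 0.007, -0.005, -0.033, -0.002]
[-0.003, 0.007, 0.006, -0.009, -0.036, -0.003]
[-0.004, 0.009, 0.006, -0.014, -0.036, -0.002]
```

```bash
cat > feas2.py <<'E'
from kin import *; from h import RT
np.set_printoptions(precision=2,suppress=True,linewidth=150)
F=np.diag([-1.,-1,1]);rng=np.random.default_rng(1)
O=np.array([.6788,.1209]);ax=np.array([np.cos(.137),np.sin(.137)]);ay=np.array([-ax[1],ax[0]])
B=np.array([.541,-.195]);bx=np.array([np.cos(.18),np.sin(.18)])
L=lambda al:np.r_[O+(.05-.18*np.cos(al))*ax-.235*ay,.165+.18*np.sin(al)]
for th in(.6,.7,.78):
    for nm,p,ps in(("pick",np.r_[B-.005*bx,.034],.18),("hang",np.r_[O-.054*ax,.165],.137),("hangup",np.r_[O-.054*ax,.2],.137),("lev0",L(.8),.137),("lev1",L(0),.137)):
        for fl in(0,1):
            best=None;n=0
            for k in range(15):
                sd=np.array([.4,.7,0,2.1,3.1,.3,0])+rng.normal(0,.5,7)
                q,e=ik(p,RT(ps,th)@(F if fl else np.eye(3)),sd);m=np.minimum(q-LO,HI-q).min()
                if e<2e-3:
                    n+=1
                    if best is None or m>best[0]:best=(m,q)
            print(th,nm,fl,n,best)
E
python3 feas2.py
```

```text
0.6 pick 0 15 (np.float64(0.19803082356307122), array([ 0.77,  0.84, -0.39,  2.22,  3.45,  0.35, -1.14]))
0.6 pick 1 15 (np.float64(0.19726197127381662), array([ 0.62,  0.8 , -0.17,  2.22,  3.8 ,  0.43,  1.61]))
0.6 hang 0 15 (np.float64(0.3450297916605396), array([ 0.27,  0.67, -0.76,  2.07,  1.79,  0.51, -0.18]))
0.6 hang 1 13 (np.float64(0.1206902333071286), array([-0.42,  0.56,  0.29,  2.07,  4.05,  0.13,  0.55]))
0.6 hangup 0 14 (np.float64(0.37742733946336715), array([ 0.29,  0.61, -0.79,  2.04,  1.61,  0.49, -0.01]))
0.6 hangup 1 7 (np.float64(0.010020752963846706), array([-0.34,  0.49,  0.14,  2.04, -0.75,  0.02, -0.92]))
0.6 lev0 0 14 (np.float64(0.40715432131945006), array([ 0.87,  0.53, -0.93,  1.86,  0.69,  0.42,  1.28]))
0.6 lev0 1 3 (np.float64(0.3475200526461551), array([ 0.76,  0.47, -0.74,  1.86,  0.41,  0.36, -1.61]))
0.6 lev1 0 13 (np.float64(0.24597202189613365), array([ 0.98,  0.78, -1.09,  2.14,  1.75,  0.46,  0.35]))
0.6 lev1 1 14 (np.float64(0.13869043692975222), array([ 0.46,  0.53, -0.21,  2.13,  4.3 ,  0.15,  0.82]))
0.7 pick 0 15 (np.float64(0.151962743686
[... 1299 characters left out ...]
 , -0.77,  2.2 ,  2.3 ,  0.68, -0.66]))
0.78 hang 1 15 (np.float64(0.21200303034184032), array([-0.07,  0.59, -0.24,  2.21,  2.72,  0.47,  1.95]))
0.78 hangup 0 15 (np.float64(0.24504728628847472), array([ 0.3 ,  0.63, -0.81,  2.17,  2.18,  0.61, -0.55]))
0.78 hangup 1 12 (np.float64(0.2381627350943769), array([-0.18,  0.51, -0.07,  2.18,  2.84,  0.34,  1.81]))
0.78 lev0 0 9 (np.float64(0.2349255936952288), array([ 1.01,  0.6 , -1.11,  2.  ,  1.46,  0.29,  0.58]))
0.78 lev0 1 0 None
0.78 lev1 0 15 (np.float64(0.1712032369103733), array([ 0.69,  0.61, -0.48,  2.25,  3.39,  0.37, -1.31]))
0.78 lev1 1 14 (np.float64(0.16988748272474208), array([ 0.52,  0.57, -0.24,  2.25,  3.69,  0.43,  1.48]))
```

```bash
cat > p2.py <<'E'
from kin import *; from h import RT; from bench import ctrl
np.set_printoptions(precision=2,suppress=True,linewidth=150)
q0=np.array(ctrl.read_state()["joints"]);th=.7
B=np.array([.541,-.195]);bx=np.array([np.cos(.18),np.sin(.18)])
M=RT(.18,th);pk=np.r_[B-.005*bx,.034];pre=pk-.13*M[:,2]
qpre,e=ik(pre,M,np.array([.88,.8,-.51,2.27,3.,.48,-.7]),.05);qpre,e=ik(pre,M,qpre)
A=np.array([.95,.2,-.4,2.1,-.2,.7,2.45]);Bq=np.array([.95,.2,-.4,2.15,1.2,.75,1.0]);C=np.array([.95,.35,-.45,2.25,2.6,.7,-.4])
q=q0;L=[q0,A,Bq,C,qpre];N=[8,8,8,8]
for i,n in enumerate(N):
    rs=jrows(L[i],L[i+1],n);q,ep,er=track(q,rs)
    print("want",L[i+1],"sim",q,round(ep,4),round(er,4))
    for t in(.5,1):
        a,b=fk(L[i]+(L[i+1]-L[i])*t,D);print("   tcp",a,"ztool",b[:,2])
    print(str(rs).replace("], [","],\n ["))
E
python3 p2.py
```

```text
want [ 0.95  0.2  -0.4   2.1  -0.2   0.7   2.45] sim [ 0.73  0.19 -0.14  2.11 -0.29  0.71  2.55] 0.0 0.0
   tcp [ 0.45 -0.22  0.23] ztool [ 0.37  0.14 -0.92]
   tcp [ 0.37 -0.21  0.27] ztool [ 0.25  0.09 -0.97]
[[0.004, 0.006, -0.021, -0.011, 0.011, -0.003],
 [0.007, 0.006, -0.021, -0.008, 0.016, -0.002],
 [0.008, 0.006, -0.02, -0.005, 0.021, -0.001],
 [0.01, 0.007, -0.02, -0.001, 0.025, 0.001],
 [0.013, 0.006, -0.019, 0.002, 0.029, 0.002],
 [0.014, 0.006, -0.018, 0.005, 0.034, 0.005],
 [0.016, 0.006, -0.018, 0.009, 0.036, 0.008],
 [0.018, 0.005, -0.017, 0.013, 0.04, 0.011]]
want [ 0.95  0.2  -0.4   2.15  1.2   0.75  1.  ] sim [0.31 0.19 0.36 2.17 1.09 0.58 1.11] 0.0 0.0
   tcp [ 0.3  -0.32  0.27] ztool [ 0.01 -0.29 -0.96]
   tcp [ 0.29 -0.43  0.33] ztool [-0.   -0.68 -0.73]
[[0.027, -0.019, -0.001, 0.071, 0.089, 0.048],
 [0.024, -0.024, -0.001, 0.086, 0.075, 0.048],
 [0.018, -0.027, -0.001, 0.099, 0.059, 0.048],
 [0.013, -0.03, -0.001, 0.107, 0.039, 0.048],
 [0.007, -0.031, -0.001, 0.113, 0.018, 0.048],
 [0.0, -0.031, -0.001, 0.115, -0.002, 0.048],
 [-0.005, -0.031, -0.001, 0.112, -
[... 523 characters left out ...]
5, 0.002, -0.027, -0.1, 0.033],
 [-0.023, 0.02, 0.002, -0.047, -0.095, 0.034],
 [-0.02, 0.026, 0.001, -0.066, -0.089, 0.037]]
want [ 1.24  0.72 -0.83  2.38  3.16  0.27 -0.72] sim [ 1.15  0.67 -0.67  2.38  3.56  0.3  -1.13] 0.0 0.0
   tcp [ 0.49 -0.33  0.21] ztool [ 0.69 -0.3  -0.66]
   tcp [ 0.45 -0.21  0.13] ztool [ 0.63  0.12 -0.76]
[[0.017, 0.042, 0.007, -0.118, 0.014, 0.001],
 [0.018, 0.04, 0.007, -0.118, 0.016, 0.004],
 [0.017, 0.039, 0.006, -0.116, 0.016, 0.007],
 [0.018, 0.037, 0.006, -0.115, 0.015, 0.009],
 [0.016, 0.035, 0.004, -0.114, 0.015, 0.01],
 [0.016, 0.033, 0.004, -0.111, 0.013, 0.01],
 [0.015, 0.032, 0.004, -0.108, 0.011, 0.01],
 [0.015, 0.031, 0.002, -0.105, 0.009, 0.007]]
```

Call:
{"name": "drive_tool", "arguments": {"plan": [[[0.004,0.006,-0.021,-0.011,0.011,-0.003],[0.007,0.006,-0.021,-0.008,0.016,-0.002],[0.008,0.006,-0.02,-0.005,0.021,-0.001],[0.01,0.007,-0.02,-0.001,0.025,0.001],[0.013,0.006,-0.019,0.002,0.029,0.002],[0.014,0.006,-0.018,0.005,0.034,0.005],[0.016,0.006,-0.018,0.009,0.036,0.008],[0.018,0.005,-0.017,0.013,0.04,0.011]]], "fingers": 0.07}}

```text
t: 9.57
ee_pos: [0.3663, -0.2124, 0.2748]
tcp_rot: [0.128, -0.085, 0.988, 0.032]
contact_force: [0.9, -0.6, 0.0]
width: 0.0698
gripper_force: 0.0
```

```bash
python3 -c "
from bench import ctrl;s=ctrl.read_state();print([round(float(x),2) for x in s['joints']],s['ee_pos'].round(3) if hasattr(s['ee_pos'],'round') else s['ee_pos'])"
```

```text
[0.73, 0.18, -0.14, 2.11, -0.29, 0.72, 2.55] [ 0.366 -0.212  0.275]
```

The arm followed my tracking model exactly, so I'll carry on with the wrist reconfiguration.

Call:
{"name": "drive_tool", "arguments": {"plan": [[[0.027,-0.019,-0.001,0.071,0.089,0.048],[0.024,-0.024,-0.001,0.086,0.075,0.048],[0.018,-0.027,-0.001,0.099,0.059,0.048],[0.013,-0.03,-0.001,0.107,0.039,0.048],[0.007,-0.031,-0.001,0.113,0.018,0.048],[0,-0.031,-0.001,0.115,-0.002,0.048],[-0.005,-0.031,-0.001,0.112,-0.024,0.049],[-0.011,-0.03,-0.002,0.106,-0.045,0.049]]]}}

```text
t: 10.58
ee_pos: [0.2885, -0.4277, 0.333]
tcp_rot: [0.042, 0.111, 0.923, -0.366]
contact_force: [-0.6, -0.0, -0.1]
width: 0.0699
gripper_force: 0.0
```

Call:
{"name": "drive_tool", "arguments": {"plan": [[[-0.019,-0.014,0.006,0.07,-0.063,0.027],[-0.021,-0.008,0.005,0.054,-0.078,0.027],[-0.025,-0.003,0.005,0.035,-0.088,0.028],[-0.025,0.003,0.003,0.015,-0.097,0.028],[-0.026,0.009,0.004,-0.006,-0.1,0.03],[-0.025,0.015,0.002,-0.027,-0.1,0.033],[-0.023,0.02,0.002,-0.047,-0.095,0.034],[-0.02,0.026,0.001,-0.066,-0.089,0.037]]]}}

```text
t: 11.58
ee_pos: [0.4795, -0.4218, 0.3556]
tcp_rot: [0.397, 0.047, 0.832, -0.385]
contact_force: [0.2, 0.2, 0.8]
width: 0.07
gripper_force: 0.0
```

```bash
cat > go.py <<'E'
# plan rows to waypoints "x y z psi theta n" ...; prints rows and predicted joints
import sys
from kin import *; from h import RT,q2R; from bench import ctrl
np.set_printoptions(precision=3,suppress=True,linewidth=150)
s=ctrl.read_state();q=np.array(s["joints"]);p=np.array(s["ee_pos"]);M=q2R(s["tcp_rot"]);print("t",s["t"],"q",q,"p",p)
for w in sys.argv[1:]:
    a=[float(v) for v in w.split()];n=int(a[5]);M1=RT(a[3],a[4]);dw=R.from_matrix(M.T@M1).as_rotvec()/n;d=(np.array(a[:3])-p)/n;rs=[]
    Mk=M
    for k in range(n):
        r=np.round(np.r_[Mk.T@(np.array(a[:3])-p)/(n-k),R.from_matrix(Mk.T@M1).as_rotvec()/(n-k)],3);rs.append((r+0.).tolist());p=p+Mk@r[:3];Mk=Mk@R.from_rotvec(r[3:]).as_matrix()
    M=Mk;q,ep,er=track(q,rs);print(str(rs).replace("], [","],\n ["),"\n  sim",q,round(ep,4),round(er,4))
E
python3 go.py ".448 -.211 .134 .18 .7 10" ".535 -.196 .034 .18 .7 8" 
```

```text
t 11.575 q [ 0.592  0.317  0.     2.244  2.764  0.617 -0.636] p [ 0.479 -0.422  0.356]
[[0.013, 0.027, -0.008, -0.09, 0.012, 0.006],
 [0.013, 0.027, -0.005, -0.09, 0.012, 0.006],
 [0.013, 0.028, -0.002, -0.09, 0.012, 0.006],
 [0.013, 0.028, 0.0, -0.09, 0.012, 0.006],
 [0.014, 0.027, 0.003, -0.09, 0.012, 0.006],
 [0.014, 0.027, 0.005, -0.09, 0.011, 0.006],
 [0.014, 0.026, 0.008, -0.09, 0.012, 0.006],
 [0.014, 0.025, 0.011, -0.091, 0.011, 0.006],
 [0.013, 0.025, 0.013, -0.09, 0.011, 0.007],
 [0.014, 0.023, 0.015, -0.091, 0.012, 0.006]] 
  sim [ 1.144  0.653 -0.681  2.379  3.553  0.29  -1.142] 0.0 0.0
[[0.0, 0.0, 0.017, 0.0, 0.0, 0.0],
 [0.0, 0.0, 0.017, 0.0, 0.0, 0.0],
 [-0.001, 0.0, 0.017, 0.0, 0.0, 0.0],
 [0.0, 0.0, 0.017, 0.0, 0.0, 0.0],
 [-0.001, 0.0, 0.016, 0.0, 0.0, 0.0],
 [0.0, 0.0, 0.017, 0.0, 0.0, 0.0],
 [-0.001, -0.001, 0.016, 0.0, 0.0, 0.0],
 [0.0, 0.0, 0.017, 0.0, 0.0, 0.0]] 
  sim [ 0.837  0.882 -0.466  2.26   3.424  0.476 -1.055] 0.0 0.0
```

Call:
{"name": "drive_tool", "arguments": {"plan": [[[0.013,0.027,-0.008,-0.09,0.012,0.006],[0.013,0.027,-0.005,-0.09,0.012,0.006],[0.013,0.028,-0.002,-0.09,0.012,0.006],[0.013,0.028,0,-0.09,0.012,0.006],[0.014,0.027,0.003,-0.09,0.012,0.006],[0.014,0.027,0.005,-0.09,0.011,0.006],[0.014,0.026,0.008,-0.09,0.012,0.006],[0.014,0.025,0.011,-0.091,0.011,0.006]]]}}

```text
t: 12.58
ee_pos: [0.4527, -0.2546, 0.1776]
tcp_rot: [0.358, -0.058, 0.93, -0.055]
contact_force: [0.4, -0.1, 0.2]
width: 0.07
gripper_force: 0.0
```

Call:
{"name": "drive_tool", "arguments": {"plan": [[[0.013,0.025,0.013,-0.09,0.011,0.007],[0.014,0.023,0.015,-0.091,0.012,0.006],[0,0,0,0,0,0],[0,0,0,0,0,0],[0,0,0,0,0,0]]]}}

```text
t: 13.2
ee_pos: [0.4476, -0.2128, 0.1356]
tcp_rot: [0.342, -0.084, 0.936, 0.028]
contact_force: [1.0, -0.8, -0.7]
width: 0.0698
gripper_force: 0.0
```

```bash
cat > bm.py <<'E'
from h import *
import sys
np.set_printoptions(precision=4,suppress=True)
s,d=snap(sys.argv[1]);I,K,W=cam(sys.argv[1]+".npz");print(s["ee_pos"],s["joints"])
m=cv2.inRange(cv2.cvtColor(I,cv2.COLOR_RGB2HSV),(100,120,50),(125,255,255))
# blob under the projected expected bin centre
u0,v0=proj(K,W,np.array([.541,-.195,.02]));print("centre px",u0,v0)
n,l,st,ce=cv2.connectedComponentsWithStats(m)
i=1+np.argmin([np.hypot(c[0]-u0,c[1]-v0)+1e4*(t[4]<500) for c,t in zip(ce[1:],st[1:])]);print("blob",st[i],ce[i]);b=(l==i)
v=st[i][1]; vb=st[i][1]+st[i][3]-1
def ext(y): x=np.where(b[y])[0];return x.min(),x.max()
for y in(v+2,v+6,v+10,vb-10,vb-6,vb-2):print(y,ext(y))
for z,bx,y,ye in((0.,-.045,v,v+3),(.06,.063,vb+.5,vb-3)):
    a,c=ext(ye);A,C=onz(K,W,(a-.5,y),z),onz(K,W,(c+.5,y),z);e=A-C;yaw=np.arctan2(e[0],-e[1]);mid=(A+C)/2
    print("z",z,"width",np.linalg.norm(e),"yaw",yaw,"origin",mid[:2]-bx*np.array([np.cos(.18),np.sin(.18)]))
E
python3 bm.py w6
```

```text
[ 0.4476 -0.2128  0.1356] [ 1.143   0.6454 -0.6733  2.3846  3.5593  0.2956 -1.1486]
centre px 257.78855563044334 182.684963890508
blob [ 219  130   78  127 7489] [257.5026 191.3141]
132 (np.int64(223), np.int64(293))
136 (np.int64(222), np.int64(293))
140 (np.int64(222), np.int64(294))
246 (np.int64(226), np.int64(288))
250 (np.int64(227), np.int64(287))
254 (np.int64(228), np.int64(286))
z 0.0 width 0.05573769938064626 yaw 0.18122174452257211 origin [ 0.5435 -0.1945]
z 0.06 width 0.057728768376996586 yaw 0.18747618661643295 origin [ 0.5414 -0.1956]
```

```bash
python3 go.py ".537 -.196 .034 .182 .7 8" ".531 -.197 .21 .182 .7 8" | cat
```

```text
t 13.25 q [ 1.143  0.645 -0.673  2.385  3.559  0.296 -1.149] p [ 0.448 -0.213  0.136]
[[-0.001, 0.0, 0.017, -0.001, 0.0, 0.0],
 [0.0, 0.0, 0.017, -0.001, 0.0, 0.0],
 [-0.001, 0.0, 0.017, -0.001, 0.0, 0.0],
 [0.0, 0.0, 0.017, -0.001, 0.0, 0.0],
 [-0.001, 0.0, 0.017, -0.001, 0.0, 0.0],
 [0.0, 0.0, 0.017, -0.001, 0.0, 0.0],
 [-0.001, 0.0, 0.017, -0.001, 0.0, 0.0],
 [0.0, 0.001, 0.017, -0.001, 0.0, -0.001]] 
  sim [ 0.834  0.879 -0.462  2.261  3.431  0.477 -1.061] 0.0 0.0
[[-0.014, 0.0, -0.017, 0.0, 0.0, 0.0],
 [-0.014, 0.0, -0.017, 0.0, 0.0, 0.0],
 [-0.013, 0.0, -0.017, 0.0, 0.0, 0.0],
 [-0.014, 0.0, -0.017, 0.0, 0.0, 0.0],
 [-0.013, 0.0, -0.018, 0.0, 0.0, 0.0],
 [-0.014, 0.0, -0.017, 0.0, 0.0, 0.0],
 [-0.013, 0.0, -0.018, 0.0, 0.0, 0.0],
 [-0.014, 0.0, -0.017, 0.0, 0.0, 0.0]] 
  sim [ 1.105  0.563 -0.83   2.165  3.456  0.011 -1.221] 0.0 0.0
```

Call:
{"name": "drive_tool", "arguments": {"plan": [[[-0.001,0,0.017,-0.001,0,0],[0,0,0.017,-0.001,0,0],[-0.001,0,0.017,-0.001,0,0],[0,0,0.017,-0.001,0,0],[-0.001,0,0.017,-0.001,0,0],[0,0,0.017,-0.001,0,0],[-0.001,0,0.017,-0.001,0,0],[0,0.001,0.017,-0.001,0,0]]]}}

```text
t: 14.25
ee_pos: [0.537, -0.1955, 0.0326]
tcp_rot: [0.341, -0.085, 0.936, 0.032]
contact_force: [0.2, 0.2, 1.0]
width: 0.0698
gripper_force: 0.0
```

On target with no contact, so I'll close the fingers.

Call:
{"name": "drive_tool", "arguments": {"plan": [[[0,0,0,0,0,0],[0,0,0,0,0,0],[0,0,0,0,0,0],[0,0,0,0,0,0],[0,0,0,0,0,0],[0,0,0,0,0,0]]], "fingers": 0.04, "squeeze": 60}}

```text
t: 15.0
ee_pos: [0.5361, -0.1956, 0.0335]
tcp_rot: [0.341, -0.085, 0.936, 0.032]
contact_force: [0.0, -0.8, -2.1]
width: 0.0555
gripper_force: 63.4
```

```bash
python3 go.py ".515 -.17 .12 .17 .7 5" ".50 -.02 .22 .15 .72 8" ".575 .105 .22 .137 .7 6" | cat
```

```text
t 15.0 q [ 0.835  0.883 -0.465  2.259  3.428  0.475 -1.059] p [ 0.536 -0.196  0.034]
[[-0.009, 0.006, -0.015, 0.002, 0.0, 0.001],
 [-0.009, 0.006, -0.015, 0.002, 0.0, 0.002],
 [-0.008, 0.006, -0.016, 0.002, 0.0, 0.001],
 [-0.009, 0.006, -0.015, 0.002, 0.0, 0.002],
 [-0.008, 0.005, -0.016, 0.002, -0.001, 0.001]] 
  sim [ 0.868  0.675 -0.555  2.321  3.388  0.355 -1.141] 0.0 0.0
[[-0.009, 0.019, -0.009, 0.002, -0.002, 0.002],
 [-0.009, 0.019, -0.009, 0.002, -0.003, 0.002],
 [-0.009, 0.019, -0.009, 0.001, -0.002, 0.002],
 [-0.009, 0.019, -0.009, 0.002, -0.003, 0.002],
 [-0.009, 0.019, -0.008, 0.001, -0.002, 0.002],
 [-0.009, 0.018, -0.009, 0.002, -0.003, 0.002],
 [-0.009, 0.019, -0.008, 0.001, -0.002, 0.002],
 [-0.009, 0.018, -0.009, 0.002, -0.003, 0.002]] 
  sim [ 0.485  0.353 -0.51   2.408  3.04   0.289 -1.249] 0.0 0.0
[[-0.012, 0.019, 0.01, 0.001, 0.003, 0.002],
 [-0.012, 0.019, 0.01, 0.001, 0.003, 0.001],
 [-0.012, 0.019, 0.01, 0.002, 0.004, 0.002],
 [-0.011, 0.019, 0.01, 0.001, 0.003, 0.001],
 [-0.012, 0.019, 0.01, 0.002, 0.004, 0.002],
 [-0.011, 0.018, 0.011, 0.001, 0.003, 0.001]] 
  sim [-0.176  0.405 -0.091  2.213  2.588  0.203 -1.097] 0.0 0.0
```

```bash
python3 go.py ".52 -.165 .12 .17 .7 5" ".52 -.02 .215 .15 .7 8" ".575 .1065 .22 .137 .7 6" "0.6253 .1135 .2 .137 .7 3"| cat
```

```text
t 15.0 q [ 0.835  0.883 -0.465  2.259  3.428  0.475 -1.059] p [ 0.536 -0.196  0.034]
[[-0.01, 0.007, -0.015, 0.002, 0.0, 0.001],
 [-0.009, 0.007, -0.014, 0.002, 0.0, 0.002],
 [-0.01, 0.006, -0.015, 0.002, 0.0, 0.001],
 [-0.009, 0.007, -0.014, 0.002, 0.0, 0.002],
 [-0.01, 0.006, -0.015, 0.002, -0.001, 0.001]] 
  sim [ 0.845  0.674 -0.548  2.315  3.373  0.356 -1.142] 0.0 0.0
[[-0.01, 0.018, -0.007, 0.002, 0.0, 0.002],
 [-0.01, 0.018, -0.007, 0.001, 0.0, 0.002],
 [-0.01, 0.018, -0.007, 0.002, 0.0, 0.002],
 [-0.01, 0.018, -0.007, 0.001, 0.0, 0.002],
 [-0.01, 0.018, -0.007, 0.002, 0.0, 0.002],
 [-0.01, 0.018, -0.008, 0.001, 0.0, 0.002],
 [-0.009, 0.018, -0.007, 0.002, 0.0, 0.002],
 [-0.01, 0.017, -0.008, 0.001, 0.0, 0.002]] 
  sim [ 0.434  0.376 -0.46   2.352  3.026  0.243 -1.237] 0.0 0.0
[[-0.01, 0.02, 0.007, 0.001, 0.0, 0.002],
 [-0.01, 0.019, 0.007, 0.002, 0.0, 0.002],
 [-0.01, 0.02, 0.007, 0.001, 0.0, 0.001],
 [-0.009, 0.019, 0.008, 0.002, 0.0, 0.002],
 [-0.01, 0.02, 0.007, 0.001, 0.0, 0.001],
 [-0.009, 0.019, 0.007, 0.002, 0.0, 0.002]] 
  sim [-0.2    0.403 -0.063  2.213  2.625  0.197 -1.139] 0.0 0.0
[[-0.009, 0.0, 0.016, 0.0, 0.0, 0.0],
 [-0.009, 0.0, 0.016, 0.0, 0.0, 0.0],
 [-0.008, 0.001, 0.016, 0.0, 0.0, 0.0]] 
  sim [-0.199  0.496 -0.053  2.107  2.628  0.182 -1.132] 0.0 0.0
```

Call:
{"name": "drive_tool", "arguments": {"plan": [[[-0.01,0.003,-0.014,0,0,0],[-0.01,0.007,-0.015,0.002,0,0.001],[-0.009,0.007,-0.015,0.002,0,0.002],[-0.01,0.007,-0.015,0.002,0,0.001],[-0.01,0.007,-0.015,0.002,-0.001,0.002]]]}}

```text
t: 15.62
ee_pos: [0.5204, -0.1665, 0.1222]
tcp_rot: [0.342, -0.081, 0.936, 0.03]
contact_force: [0.2, 0.7, -1.5]
width: 0.0552
gripper_force: 63.7
```

Call:
{"name": "drive_tool", "arguments": {"plan": [[[-0.01,0.018,-0.007,0.002,0,0.002],[-0.01,0.018,-0.007,0.001,0,0.002],[-0.01,0.018,-0.007,0.002,0,0.002],[-0.01,0.018,-0.007,0.001,0,0.002],[-0.01,0.018,-0.007,0.002,0,0.002],[-0.01,0.018,-0.008,0.001,0,0.002],[-0.009,0.018,-0.007,0.002,0,0.002],[-0.01,0.017,-0.008,0.001,0,0.002]]]}}

```text
t: 16.62
ee_pos: [0.5194, -0.021, 0.2171]
tcp_rot: [0.341, -0.072, 0.937, 0.027]
contact_force: [-0.0, -0.5, -2.0]
width: 0.055
gripper_force: 63.7
```

```bash
python3 go.py ".575 .1065 .22 .137 .7 7" "0.6253 .1135 .2 .137 .7 3"| cat
```

```text
t 16.625 q [ 0.44   0.369 -0.468  2.357  3.03   0.239 -1.242] p [ 0.519 -0.021  0.217]
[[-0.008, 0.017, 0.007, 0.002, 0.0, 0.002],
 [-0.008, 0.017, 0.006, 0.002, 0.0, 0.002],
 [-0.008, 0.017, 0.006, 0.002, 0.0, 0.001],
 [-0.009, 0.017, 0.007, 0.002, 0.0, 0.002],
 [-0.008, 0.017, 0.006, 0.001, 0.0, 0.001],
 [-0.009, 0.017, 0.007, 0.002, 0.0, 0.002],
 [-0.008, 0.016, 0.006, 0.001, -0.001, 0.001]] 
  sim [-0.211  0.4   -0.059  2.218  2.614  0.2   -1.135] 0.0 0.0
[[-0.009, 0.0, 0.016, 0.0, 0.0, 0.0],
 [-0.009, 0.0, 0.016, 0.0, 0.0, 0.0],
 [-0.008, 0.0, 0.016, 0.0, 0.0, 0.0]] 
  sim [-0.204  0.493 -0.053  2.112  2.62   0.186 -1.128] 0.0 0.0
```

Call:
{"name": "drive_tool", "arguments": {"plan": [[[-0.008,0.017,0.007,0.002,0,0.002],[-0.008,0.017,0.006,0.002,0,0.002],[-0.008,0.017,0.006,0.002,0,0.001],[-0.009,0.017,0.007,0.002,0,0.002],[-0.008,0.017,0.006,0.001,0,0.001],[-0.009,0.017,0.007,0.002,0,0.002],[-0.008,0.016,0.006,0.001,-0.001,0.001]]]}}

```text
t: 17.5
ee_pos: [0.5752, 0.1064, 0.2197]
tcp_rot: [0.342, -0.065, 0.937, 0.023]
contact_force: [-0.1, 0.1, -2.2]
width: 0.055
gripper_force: 63.8
```

Call:
{"name": "drive_tool", "arguments": {"plan": [[[-0.009,0,0.016,0,0,0],[-0.009,0,0.016,0,0,0],[-0.008,0,0.016,0,0,0],[0,0,0,0,0,0],[0,0,0,0,0,0],[0,0,0,0,0,0]]]}}

```text
t: 18.25
ee_pos: [0.6257, 0.1118, 0.2002]
tcp_rot: [0.342, -0.064, 0.937, 0.023]
contact_force: [-0.1, -0.3, -1.5]
width: 0.0552
gripper_force: 63.8
```

```bash
cat > rl.py <<'E'
# carried bin relative to the rail, in the wrist picture
from h import *
import sys
np.set_printoptions(precision=4,suppress=True)
s,d=snap(sys.argv[1]);I,K,W=cam(sys.argv[1]+".npz");p=np.array(s["ee_pos"]);M=q2R(s["tcp_rot"]);print("p",p,"z",M[:,2],"y",M[:,1])
psi=.137;ax=np.array([np.cos(psi),np.sin(psi)]);ay=np.array([-ax[1],ax[0]]);O=np.array([.6788,.1209])
print("tcp in rack",(p[:2]-O)@ax,(p[:2]-O)@ay,p[2])
g=cv2.cvtColor(I,cv2.COLOR_RGB2GRAY)
for yw in(-.055,.055):
    X=lambda x,z:np.r_[O+x*ax+yw*ay,z]
    pr=[proj(K,W,X(*q)) for q in((-.002,.138),(.002,.138),(0,.145),(0,.165),(.004,.165),(.025,.155))];print(yw,np.array(pr).round(1).tolist())
    u=int(pr[3][0]);print(u,' '.join(f"{v}:{g[v,u]}" for v in range(int(pr[0][1])-6,int(pr[5][1])+14)))
m=cv2.inRange(cv2.cvtColor(I,cv2.COLOR_RGB2HSV),(100,120,50),(125,255,255))
for bx,bz,by in((.063,.06,-.028),(.063,.06,.028),(-.045,.034,0)):
    b=p+np.r_[ax*(bx+.0055)+ay*by,bz-.0335];print("bin pt",bx,proj(K,W,b))
n,l,st,ce=cv2.connectedComponentsWithStats(m);print([ (t.tolist()) for t in st[1:] if t[4]>300])
E
python3 rl.py w7
```

```text
p [0.6257 0.1118 0.2002] z [ 0.6388  0.087  -0.7644] y [-0.1355  0.9908 -0.0004]
tcp in rack -0.053881240198709025 -0.0017900939673872768 0.2001746553429339
-0.055 [[174.7, 209.0], [176.0, 212.1], [173.9, 219.8], [169.2, 248.1], [170.6, 250.8], [179.3, 250.3]]
169 202:118 203:123 204:118 205:120 206:123 207:121 208:119 209:123 210:121 211:119 212:121 213:122 214:120 215:119 216:117 217:120 218:118 219:119 220:113 221:116 222:116 223:136 224:136 225:92 226:84 227:87 228:93 229:112 230:113 231:124 232:118 233:122 234:115 235:117 236:110 237:112 238:109 239:101 240:100 241:101 242:88 243:86 244:79 245:83 246:69 247:78 248:78 249:77 250:73 251:77 252:79 253:75 254:71 255:75 256:72 257:74 258:76 259:71 260:76 261:79 262:75 263:74
0.055 [[342.5, 208.8], [341.2, 212.0], [343.4, 219.6], [348.4, 247.9], [346.9, 250.7], [337.8, 250.2]]
348 202:110 203:116 204:115 205:114 206:113 207:115 208:116 209:114 210:110 211:118 212:113 213:114 214:113 215:113 216:117 217:111 218:117 219:108 220:119 221:110 222:120 223:142 224:115 225:112 226:110 227:112 228:102 229:94 230:86 231:83 232:105 233:140 234:152 235:135 236:110 237:115 238:118 239:117 240:115 241:115 242:122 243:123 244:125 245:121 246:101 247:67 248:30 249:29 250:21 251:26 252:28 253:23 254:23 255:31 256:36 257:44 258:72 259:108 260:112 261:111 262:110 263:110
bin pt 0.063 (np.float64(204.4064489772869), np.float64(363.62591748316834))
bin pt 0.063 (np.float64(307.34537706064947), np.float64(363.58809247529854))
bin pt -0.045 (np.float64(255.21590905191096), np.float64(224.4794890425932))
[[0, 51, 142, 211, 22618], [374, 50, 138, 211, 21451], [165, 148, 184, 200, 27692]]
```

```bash
python3 - <<'E'
from h import *
I,K,W=cam("w7.npz");g=cv2.cvtColor(I,cv2.COLOR_RGB2GRAY)
cols=[140,145,150,155,160,165,170,340,346,352,356,360,364,368,372]
print("     ",cols)
for v in range(196,276,2):print(v,' '.join(f"{int(g[v:v+2,c].mean()):4d}" for c in cols))
psi=.137;ax=np.array([np.cos(psi),np.sin(psi)]);ay=np.array([-ax[1],ax[0]]);O=np.array([.6788,.1209])
for yw in(-.075,-.065,.065,.07):
    print(yw,[np.round(proj(K,W,np.r_[O+x*ax+yw*ay,z]),1).tolist() for x,z in((-.002,.108),(.002,.138),(0,.145),(0,.165),(.004,.165),(.025,.155))])
E
```

```text
[140, 145, 150, 155, 160, 165, 170, 340, 346, 352, 356, 360, 364, 368, 372]
196  115  116  117  118  116  107  118  118  127  119  116  114  118  115  114
198  117  119  117  117  120  104  120  110  112  118  115  114  115  118  117
200  119  120  119  117  117   99  121  105  113  116  115  114  117  114  116
202  116  116  118  119  118   93  119  100  115  115  116  112  115  115  115
204  113  114  117  117  119   99  113   85  113  111  114  116  115  113  117
206  115  114  113  117  115  102  114   80  114  112  119  120  119  116  119
208  149  176  134  127  165  102  122   74  114  172  206  207  193  134  152
210  124  170  131  123  123  117  130   71  110  173  122  131  168  122  123
212  110  107  109  109  105  118  114   72  113  111  112  109  111  114  114
214  118  120  122  121  122  117  110   71  114  113  116  112  113  111  114
216  122  121  122  119  120  118  101   75  115  116  112  113  111  113  115
218  118  121  118  120  120  118   96   76  117  113  120  118  118  117  118
220  119  117  115  117  118  121   83   73  116   96  122  120  118  116  1
[... 1848 characters left out ...]
  120   76   80   87  124   27   29   29  114  111
270  126   70   31   27  124  122   73   77  110  122   57   34   28  109  128
272  128   29   29   31  163  179   73   75  191  174   75   30   30   41  125
274   29   29   29   30   39  207  114   75  216   63   26   30   27   29   30
-0.075 [[152.5, 173.0], [146.0, 212.2], [143.0, 219.8], [136.7, 248.1], [138.6, 250.8], [150.5, 250.4]]
-0.065 [[166.6, 172.9], [161.0, 212.1], [158.4, 219.8], [152.9, 248.1], [154.6, 250.8], [164.9, 250.3]]
0.065 [[350.3, 172.8], [356.2, 212.0], [358.9, 219.6], [364.7, 247.9], [362.9, 250.7], [352.2, 250.2]]
0.07 [[357.3, 172.8], [363.7, 212.0], [366.6, 219.6], [372.8, 247.9], [370.9, 250.7], [359.4, 250.2]]
```

```bash
python3 - <<'E'
from h import *
I,K,W=cam("w7.npz");from bench import ctrl;s=ctrl.read_state();p=np.array(s["ee_pos"])
M=q2R(s["tcp_rot"]);f=np.array([.9906,.1366,0]);l=np.array([-.1366,.9906,0])
m=cv2.inRange(cv2.cvtColor(I,cv2.COLOR_RGB2HSV),(100,120,50),(125,255,255))
for u in(200,230,255,280,305):
    c=np.where(m[100:,u])[0]+100;print(u,c.min(),end='; ')
print()
for v in(150,155,170,190):x=np.where(m[v,150:360])[0]+150;print(v,x.min(),x.max())
for bx,by,bz in((-.045,-.028,0),(-.045,.028,0),(-.045,-.028,.034),(-.045,.028,.034)):
    print((bx,by,bz),np.round(proj(K,W,p+f*(bx+.0055)+l*by+np.r_[0,0,bz-.0335]),1),"  if bin 5mm fwd",np.round(proj(K,W,p+f*(bx+.0105)+l*by+np.r_[0,0,bz-.0335]),1))
E
python3 go.py "0.6253 .1135 .165 .137 .7 4" "0.6253 .1135 .1425 .137 .7 6"
```

```text
200 148; 230 148; 255 148; 280 148; 305 148; 
150 182 331
155 181 331
170 178 334
190 175 338
(-0.045, -0.028, 0) [181.4 145.8]   if bin 5mm fwd [183.8 154.7]
(-0.045, 0.028, 0) [330.  145.7]   if bin 5mm fwd [327.6 154.5]
(-0.045, -0.028, 0.034) [167.6 225. ]   if bin 5mm fwd [170.9 232.4]
(-0.045, 0.028, 0.034) [343.7 224.9]   if bin 5mm fwd [340.4 232.3]
t 18.3 q [-0.202  0.494 -0.055  2.113  2.619  0.189 -1.126] p [0.626 0.112 0.2  ]
[[0.006, 0.0, 0.007, 0.0, 0.0, 0.0],
 [0.006, 0.001, 0.007, 0.0, 0.0, 0.0],
 [0.005, 0.0, 0.006, 0.0, 0.0, 0.0],
 [0.006, 0.001, 0.007, -0.001, 0.001, 0.0]] 
  sim [-0.155  0.563 -0.129  2.142  2.656  0.292 -1.157] 0.0 0.0
[[0.002, 0.0, 0.003, 0.0, 0.0, 0.0],
 [0.002, 0.0, 0.003, 0.0, 0.0, 0.0],
 [0.003, 0.0, 0.003, 0.0, 0.0, 0.0],
 [0.002, 0.0, 0.003, 0.0, 0.0, 0.0],
 [0.003, 0.0, 0.003, 0.0, 0.0, 0.0],
 [0.002, 0.0, 0.002, 0.0, 0.0, 0.0]] 
  sim [-0.133  0.608 -0.162  2.156  2.681  0.354 -1.176] 0.0 0.0
```

Call:
{"name": "drive_tool", "arguments": {"plan": [[[0.007,0,0.006,0,0,0],[0.007,0,0.006,0,0,0],[0.006,0,0.006,0,0,0],[0.005,0,0.007,0,0,0],[0,0,0,0,0,0],[0,0,0,0,0,0]]]}}

```text
t: 19.05
ee_pos: [0.6235, 0.1116, 0.165]
tcp_rot: [0.343, -0.064, 0.937, 0.023]
contact_force: [0.2, 0.5, -1.7]
width: 0.0551
gripper_force: 63.8
```

Call:
{"name": "drive_tool", "arguments": {"plan": [[[0.002,0,0.003,0,0,0],[0.002,0,0.003,0,0,0],[0.003,0,0.003,0,0,0],[0.002,0,0.003,0,0,0],[0,0,0,0,0,0]]]}}

```text
t: 19.68
ee_pos: [0.6239, 0.1116, 0.1494]
tcp_rot: [0.342, -0.064, 0.937, 0.023]
contact_force: [-0.3, 0.2, -1.8]
width: 0.0549
gripper_force: 63.8
```

The lip is already below the rail's top edge without contact. I'll lower the bin the rest of the way.

Call:
{"name": "drive_tool", "arguments": {"plan": [[[0.001,0,0.002,0,0,0],[0.001,0,0.001,0,0,0],[0.001,0,0.002,0,0,0],[0,0,0,0,0,0]]]}}

```text
t: 20.18
ee_pos: [0.625, 0.1118, 0.1439]
tcp_rot: [0.342, -0.064, 0.937, 0.023]
contact_force: [0.2, -0.1, -1.8]
width: 0.0551
gripper_force: 63.8
```

Call:
{"name": "drive_tool", "arguments": {"plan": [[[0.001,0,0.001,0,0,0],[0.001,0,0.001,0,0,0],[0,0,0,0,0,0]]]}}

```text
t: 20.55
ee_pos: [0.625, 0.1119, 0.1415]
tcp_rot: [0.343, -0.064, 0.937, 0.023]
contact_force: [0.5, 0.5, -1.0]
width: 0.0549
gripper_force: 64.0
```

Call:
{"name": "drive_tool", "arguments": {"plan": [[[0.001,0,0.001,0,0,0],[0.001,0,0.001,0,0,0],[0,0,0,0,0,0]]]}}

```text
t: 20.92
ee_pos: [0.6261, 0.112, 0.1408]
tcp_rot: [0.346, -0.064, 0.936, 0.023]
contact_force: [-3.5, -0.7, 5.9]
width: 0.0551
gripper_force: 65.0
```

Call:
{"name": "drive_tool", "arguments": {"plan": [[[-0.001,0,-0.001,0,0,0],[0,0,0,0,0,0],[0,0,0,0,0,0],[0,0,0,0,0,0],[0,0,0,0,0,0]]], "fingers": 0.075}}

```text
t: 21.55
ee_pos: [0.6246, 0.1118, 0.1398]
tcp_rot: [0.342, -0.064, 0.937, 0.023]
contact_force: [-0.1, -0.0, 0.1]
width: 0.075
gripper_force: 0.0
```

Call:
{"name": "drive_tool", "arguments": {"plan": [[[0,0,-0.01,0,0,0],[0,0,-0.02,0,0,0],[0,0,-0.025,0,0,0],[0,0,-0.025,0,0,0],[0,0,-0.025,0,0,0],[0,0,-0.02,0,0,0],[0,0,0,0,0,0],[0,0,0,0,0,0]]]}}

```text
t: 22.55
ee_pos: [0.5449, 0.101, 0.2354]
tcp_rot: [0.343, -0.064, 0.937, 0.023]
contact_force: [0.2, 0.7, -0.5]
width: 0.075
gripper_force: 0.0
```

```bash
python3 - <<'E'
from h import *
np.set_printoptions(precision=4,suppress=True)
s,d=snap("w8");I,K,W=cam("w8.npz");print(s["ee_pos"],s["joints"])
m=cv2.inRange(cv2.cvtColor(I,cv2.COLOR_RGB2HSV),(100,120,50),(125,255,255))
n,l,st,ce=cv2.connectedComponentsWithStats(m)
psi=.137;ax=np.array([np.cos(psi),np.sin(psi)]);ay=np.array([-ax[1],ax[0]]);O=np.array([.6788,.1209])
for i in range(1,n):
    if st[i][4]>800:
        b=l==i;v=st[i][1]+st[i][3]-1;x=np.where(b[v-3])[0]
        mid=onz(K,W,((x.min()+x.max())/2,v+.5),.169)[:2]-O
        print(st[i],"rear flange mid in rack",mid@ax,mid@ay)
t=__import__("bench").ctrl.get_image("side");np.savez("side8.npz",**t)
# lever grip: dark blob in the side view near its first position
for nm in("side0","side8"):
    I,K,W=cam(nm+".npz");h=I[175:205,270:300].max(2)<45;y,x=np.where(h);print(nm,x.mean()+270,y.mean()+175,len(x))
E
```

```text
[0.5449 0.101  0.2354] [-0.2248  0.3333 -0.0519  2.276   2.5843  0.1937 -1.1161]
[  32    0  102   58 4306] rear flange mid in rack -0.1900316167661071 -0.05812148890911681
[   55   123   118   138 10957] rear flange mid in rack 0.011358746749771744 -0.12850453401920545
[ 214  123   83  137 8398] rear flange mid in rack 0.009259340653137327 -0.0013969930561002516
[  342   122   117   139 10394] rear flange mid in rack 0.011655798228557846 0.12663808775656935
side0 288.04761904761904 194.14965986394557 147
side8 288.15107913669067 193.97841726618705 139
```

The bin hangs like its neighbours (flange at rack x 9 mm, y −1 mm) and the lever hasn't moved. Next, plan the lever approach and swing.

```bash
python3 - <<'E'
import numpy as np,subprocess
from h import RT
O=np.array([.6788,.1209]);psi=.137;ax=np.array([np.cos(psi),np.sin(psi)]);ay=np.array([-ax[1],ax[0]])
G=lambda al:np.r_[O+(.05-.18*np.cos(al))*ax-.234*ay,.165+.18*np.sin(al)]
for th,th2 in((.7,.7),(.75,.75),(.6,.7)):
    g=G(.74);pre=g-.11*RT(psi,th)[:,2]
    W=[(*pre,psi,th,16),(*g,psi,th,8)]+[(*G(a),psi,th+(th2-th)*k/6,4) for k,a in enumerate((.6,.45,.3,.15,0,-.04),1)]
    o=subprocess.run(["python3","go.py"]+[" ".join(map(str,np.round(w,4))) for w in W],capture_output=True,text=True).stdout
    print(th,th2,"g",g,"pre",pre);print("\n".join(x for x in o.split("\n") if "sim" in x))
E
```

```text
0.7 0.7 g [ 0.62861046 -0.12223259  0.28637182] pre [ 0.5584105  -0.13191061  0.37050446]
  sim [ 1.027  0.184 -0.789  1.986  2.772  0.01  -0.848] 0.1191 0.4113
  sim [ 0.667  0.371 -0.476  1.877  2.74   0.117 -0.801] 0.0 0.0
  sim [ 0.725  0.401 -0.543  1.925  2.776  0.184 -0.81 ] 0.0 0.0
  sim [ 0.767  0.442 -0.592  1.971  2.815  0.259 -0.82 ] 0.0 0.0
  sim [ 0.785  0.489 -0.615  2.001  2.847  0.326 -0.823] 0.0 0.0
  sim [ 0.791  0.541 -0.624  2.021  2.874  0.39  -0.823] 0.0 0.0
  sim [ 0.788  0.597 -0.624  2.027  2.896  0.444 -0.818] 0.0 0.0
  sim [ 0.784  0.612 -0.622  2.024  2.901  0.455 -0.815] 0.0 0.0
0.75 0.75 g [ 0.62861046 -0.12223259  0.28637182] pre [ 0.55433275 -0.13247278  0.3668576 ]
  sim [ 1.187  0.247 -1.001  2.025  2.89   0.01  -0.941] 0.0865 0.2987
  sim [ 0.756  0.411 -0.619  1.926  2.854  0.127 -0.897] 0.0 0.0
  sim [ 0.795  0.441 -0.662  1.979  2.881  0.196 -0.899] 0.0 0.0
  sim [ 0.818  0.481 -0.688  2.026  2.909  0.271 -0.899] 0.0 0.0
  sim [ 0.825  0.529 -0.696  2.063  2.934  0.345 -0.896] 0.0 0.0
  sim [ 0.82   0.581 -0.692  2.086  2.954  0.411 -0.888] 0.0 0.0
  sim [ 0.808  0.637 -0.683  2.096  2.971  0.471 -0.878] 0.0 0.0
  sim [ 0.804  0.65  -0.679  2.096  2.974  0.482 -0.875] 0.0 0.0
0.6 0.7 g [ 0.62861046 -0.12223259  0.28637182] pre [ 0.56708175 -0.13071516  0.37715874]
  sim [-0.835  0.136  1.301  1.939  2.41   0.01  -0.574] 0.2176 0.757
  sim [ 0.059  0.277  0.381  1.792  2.562  0.094 -0.714] 0.0 0.0
  sim [ 0.241  0.286  0.171  1.845  2.668  0.192 -0.783] 0.0 0.0
  sim [ 0.374  0.315  0.028  1.891  2.784  0.287 -0.868] 0.0 0.0
  sim [ 0.46   0.355 -0.055  1.924  2.876  0.374 -0.933] 0.0 0.0
  sim [ 0.515  0.403 -0.103  1.94   2.943  0.448 -0.977] 0.0 0.0
  sim [ 0.555  0.458 -0.134  1.943  2.998  0.518 -1.008] 0.0 0.0
  sim [ 0.569  0.478 -0.147  1.946  3.021  0.554 -1.02 ] 0.0 0.0
```

```bash
cat > lv.py <<'E'
import numpy as np,subprocess,sys
from h import RT
O=np.array([.6788,.1209]);psi=.137;ax=np.array([np.cos(psi),np.sin(psi)]);ay=np.array([-ax[1],ax[0]])
G=lambda al,y=-.234:np.r_[O+(.05-.18*np.cos(al))*ax+y*ay,.165+.18*np.sin(al)]
if __name__=="__main__":
  for th,mid in((.85,(.50,-.02,.25)),(.95,(.50,-.02,.25)),(1.05,(.50,-.02,.25))):
    g=G(.74);pre=g-.10*RT(psi,th)[:,2]
    W=[(*mid,psi,th,8),(*pre,psi,th,12),(*g,psi,th,8)]+[(*G(a),psi,th,4) for a in(.6,.45,.3,.15,0,-.04)]
    o=subprocess.run(["python3","go.py"]+[" ".join(map(str,np.round(w,4))) for w in W],capture_output=True,text=True).stdout
    print(th,"g",g,"pre",pre);print("\n".join(x for x in o.split("\n") if "sim" in x))
E
python3 lv.py
```

```text
0.85 g [ 0.62861046 -0.12223259  0.28637182] pre [ 0.55418635 -0.13249296  0.35237014]
  sim [ 0.489  0.304 -0.499  2.42   3.175  0.436 -1.397] 0.033 0.0511
  sim [ 1.266  0.37  -1.175  2.067  3.616  0.01  -1.623] 0.0226 0.078
  sim [ 0.785  0.449 -0.695  1.992  3.549  0.145 -1.586] 0.0 0.0
  sim [ 0.772  0.458 -0.654  2.048  3.546  0.216 -1.568] 0.0 0.0
  sim [ 0.739  0.48  -0.596  2.102  3.531  0.3   -1.537] 0.0 0.0
  sim [ 0.705  0.512 -0.543  2.145  3.511  0.381 -1.5  ] 0.0 0.0
  sim [ 0.67   0.556 -0.494  2.178  3.489  0.46  -1.459] 0.0 0.0
  sim [ 0.637  0.607 -0.454  2.197  3.468  0.529 -1.42 ] 0.0 0.0
  sim [ 0.628  0.622 -0.444  2.201  3.462  0.549 -1.41 ] 0.0 0.0
0.95 g [ 0.62861046 -0.12223259  0.28637182] pre [ 0.54803106 -0.13334156  0.34454013]
  sim [ 0.468  0.338 -0.463  2.42   3.218  0.645 -1.415] 0.0797 0.1271
  sim [ 1.137  0.312 -0.943  2.106  3.929  0.218 -1.946] 0.0 0.0
  sim [ 0.712  0.436 -0.561  2.002  3.68   0.29  -1.723] 0.0 0.0
  sim [ 0.694  0.446 -0.515  2.06   3.658  0.364 -1.687] 0.0 0.0
  sim [ 0.667  0.471 -0.465  2.112  3.627  0.445 -1.639] 0.0 0.0

[... 237 characters left out ...]
 0.683 -1.485] 0.0 0.0
1.05 g [ 0.62861046 -0.12223259  0.28637182] pre [ 0.5426809  -0.13407915  0.33612893]
  sim [ 0.456  0.384 -0.439  2.42   3.242  0.864 -1.407] 0.1234 0.2055
  sim [ 0.905  0.279 -0.605  2.147  3.854  0.516 -1.888] 0.0 0.0
  sim [ 0.674  0.439 -0.49   1.998  3.642  0.485 -1.689] 0.0 0.0
  sim [ 0.666  0.457 -0.463  2.051  3.621  0.556 -1.65 ] 0.0 0.0
  sim [ 0.653  0.488 -0.435  2.097  3.599  0.628 -1.605] 0.0 0.0
  sim [ 0.638  0.531 -0.409  2.134  3.578  0.702 -1.557] 0.0 0.0
  sim [ 0.621  0.582 -0.386  2.158  3.558  0.77  -1.512] 0.0 0.0
  sim [ 0.604  0.636 -0.368  2.17   3.543  0.83  -1.473] 0.0 0.0
  sim [ 0.598  0.652 -0.363  2.169  3.539  0.843 -1.464] 0.0 0.0
```

```bash
python3 go.py ".55 .0 .30 .137 .82 8" ".545 -.1335 .3445 .137 .95 8"
```

```text
t 22.65 q [-0.224  0.334 -0.052  2.276  2.584  0.193 -1.116] p [0.545 0.101 0.235]
[[-0.004, -0.013, -0.007, 0.0, -0.015, 0.0],
 [-0.005, -0.013, -0.007, 0.0, -0.015, 0.0],
 [-0.005, -0.012, -0.007, 0.0, -0.015, 0.0],
 [-0.005, -0.013, -0.007, 0.0, -0.015, 0.0],
 [-0.005, -0.012, -0.006, 0.0, -0.015, 0.0],
 [-0.005, -0.013, -0.007, 0.0, -0.015, 0.0],
 [-0.005, -0.012, -0.006, -0.001, -0.015, 0.0],
 [-0.004, -0.013, -0.007, 0.0, -0.015, 0.0]] 
  sim [ 0.441  0.245 -0.512  2.268  2.99   0.16  -1.281] 0.0 0.0
[[-0.002, -0.016, -0.006, 0.0, -0.016, 0.0],
 [-0.002, -0.016, -0.006, 0.0, -0.016, 0.0],
 [-0.002, -0.017, -0.006, 0.0, -0.016, 0.0],
 [-0.003, -0.016, -0.006, 0.0, -0.016, 0.0],
 [-0.002, -0.017, -0.006, 0.0, -0.016, 0.0],
 [-0.003, -0.016, -0.005, 0.0, -0.017, 0.0],
 [-0.003, -0.017, -0.005, 0.0, -0.016, 0.0],
 [-0.002, -0.016, -0.006, 0.0, -0.017, 0.0]] 
  sim [ 1.297  0.383 -1.155  2.213  3.404  0.125 -1.371] 0.0 0.0
```

Call:
{"name": "drive_tool", "arguments": {"plan": [[[-0.004,-0.013,-0.007,0,-0.015,0],[-0.005,-0.013,-0.007,0,-0.015,0],[-0.005,-0.012,-0.007,0,-0.015,0],[-0.005,-0.013,-0.007,0,-0.015,0],[-0.005,-0.012,-0.006,0,-0.015,0],[-0.005,-0.013,-0.007,0,-0.015,0],[-0.005,-0.012,-0.006,-0.001,-0.015,0],[-0.004,-0.013,-0.007,0,-0.015,0]]]}}

```text
t: 23.65
ee_pos: [0.5496, -0.0009, 0.3004]
tcp_rot: [0.398, -0.062, 0.915, 0.028]
contact_force: [0.4, -0.2, 0.4]
width: 0.075
gripper_force: 0.0
```

Call:
{"name": "drive_tool", "arguments": {"plan": [[[-0.002,-0.016,-0.006,0,-0.016,0],[-0.002,-0.016,-0.006,0,-0.016,0],[-0.002,-0.017,-0.006,0,-0.016,0],[-0.003,-0.016,-0.006,0,-0.016,0],[-0.002,-0.017,-0.006,0,-0.016,0],[-0.003,-0.016,-0.005,0,-0.017,0],[-0.003,-0.017,-0.005,0,-0.016,0],[-0.002,-0.016,-0.006,0,-0.017,0]]]}}

```text
t: 24.65
ee_pos: [0.5443, -0.1346, 0.3448]
tcp_rot: [0.457, -0.06, 0.887, 0.032]
contact_force: [-0.1, -0.9, 0.0]
width: 0.075
gripper_force: 0.0
```

Call:
{"name": "drive_tool", "arguments": {"plan": [[[0,0,0,0,0,0],[0,0,0,0,0,0]]]}}

```text
t: 24.9
ee_pos: [0.5441, -0.1328, 0.3446]
tcp_rot: [0.457, -0.061, 0.887, 0.032]
contact_force: [-0.2, -0.3, 0.3]
width: 0.075
gripper_force: 0.0
```

```bash
python3 - <<'E'
from h import *; from lv import *
np.set_printoptions(precision=3,suppress=True)
s,d=snap("w9");I,K,W=cam("w9.npz");print(s["ee_pos"],s["tcp_rot"],s["joints"])
for al in(.69,.74,.79):
    for y,r in((-.234,.18),(-.25,.205),(-.22,.205),(-.245,.215),(-.225,.215)):
        X=np.r_[O+(.05-r*np.cos(al))*ax+y*ay,.165+r*np.sin(al)];print(al,y,r,np.round(proj(K,W,X)),end=' ')
    print()
m=(I.max(2)<60).astype(np.uint8)
n,l,st,ce=cv2.connectedComponentsWithStats(m);print([(t.tolist(),c.round(0)) for t,c in zip(st[1:],ce[1:]) if t[4]>150])
g=cv2.cvtColor(I,cv2.COLOR_RGB2GRAY)
print("      "+' '.join(f"{u:3d}" for u in range(190,330,5)))
for v in range(100,260,5):print(v,' '.join(f"{g[v,u]:3d}" for u in range(190,330,5)))
E
```

```text
[ 0.544 -0.133  0.345] [ 0.457 -0.061  0.887  0.032] [ 1.304  0.386 -1.161  2.21   3.416  0.121 -1.38 ]
0.69 -0.234 0.18 [254. 191.] 0.69 -0.25 0.205 [229. 204.] 0.69 -0.22 0.205 [276. 204.] 0.69 -0.245 0.215 [236. 210.] 0.69 -0.225 0.215 [269. 209.] 
0.74 -0.234 0.18 [254. 203.] 0.74 -0.25 0.205 [230. 218.] 0.74 -0.22 0.205 [276. 218.] 0.74 -0.245 0.215 [236. 225.] 0.74 -0.225 0.215 [268. 225.] 
0.79 -0.234 0.18 [254. 214.] 0.79 -0.25 0.205 [230. 232.] 0.79 -0.22 0.205 [275. 232.] 0.79 -0.245 0.215 [237. 240.] 0.79 -0.225 0.215 [268. 240.] 
[([274, 68, 11, 79, 474], array([280., 108.])), ([488, 128, 24, 10, 164], array([502., 133.])), ([63, 130, 26, 13, 171], array([ 76., 135.])), ([100, 133, 25, 12, 151], array([113., 137.])), ([65, 142, 17, 28, 299], array([ 72., 154.])), ([103, 145, 16, 26, 276], array([109., 156.])), ([141, 147, 14, 26, 258], array([146., 158.])), ([177, 150, 12, 25, 236], array([181., 161.])), ([479, 151, 33, 14, 412], array([496., 158.])), ([211, 152, 13, 25, 229], array([216., 163.])), ([229, 156, 58, 76, 2466], array([255., 201.])), ([484, 173, 28, 66, 1245]
[... 3203 characters left out ...]
 200
230 203 202 202 204 203 205 202 200 207 211  28  35  31  32  34 183 206 210 101 148 200 203 202 201 203 202 201 198
235 205 205 203 202 203 204 203 201 205 208 207 211 208 203 205 203 207 212 101 128 207 204 203 199 201 205 203 202
240 201 208 206 209 205 205 205 207 202 205 207 213 206 207 204 207 201 208 103 107 204 204 206 206 201 205 204 202
245 205 206 202 209 207 209 210 208 206 205 207 207 209 207 206 210 204 211 100 110 206 207 204 204 203 205 207 205
250 208 206 205 204 209 210 208 209 206 206 206 204 208 207 204 208 207 211 104 100 204 205 207 205 198 206 200 203
255 206 207 207 207 206 208 209 209 213 207 209 206 210 208 208 205 208 209  98  87 206 208 204 206 204 206 206 205
```

Numerically, the grip lies at columns 229–272 with the release out to column 287. That gives a lever elevation of about 0.73 rad and a grip at y of about −235 mm, which agrees with the estimate. I'll approach along the lever.

```bash
python3 - <<'E'
import subprocess; from lv import *
g=G(.73,-.235);w=(*g,psi,.95,8);print(g)
print(subprocess.run(["python3","go.py"," ".join(map(str,np.round(w,4)))],capture_output=True,text=True).stdout)
E
```

```text
[ 0.62755129 -0.12338807  0.28503653]
t 24.95 q [ 1.304  0.386 -1.161  2.21   3.416  0.121 -1.38 ] p [ 0.544 -0.132  0.345]
[[0.0, 0.0, 0.013, 0.0, 0.0, 0.0],
 [0.0, 0.0, 0.013, 0.0, 0.0, 0.0],
 [0.0, 0.0, 0.013, 0.0, 0.0, 0.0],
 [0.0, -0.001, 0.013, 0.0, 0.0, 0.0],
 [0.0, 0.0, 0.013, 0.0, 0.0, 0.0],
 [0.0, -0.001, 0.013, 0.0, 0.0, 0.0],
 [0.0, 0.0, 0.012, 0.001, 0.0, 0.0],
 [0.0, -0.001, 0.013, 0.0, 0.001, 0.0]] 
  sim [ 0.856  0.499 -0.749  2.13   3.312  0.259 -1.288] 0.0 0.0
```

Call:
{"name": "drive_tool", "arguments": {"plan": [[[0,-0.001,0.013,0,0,0],[0,-0.001,0.013,0,0,0],[0,-0.001,0.013,0,0,0],[0,0,0.013,0,0,0],[0,0,0.013,0,0,0],[0,0,0.013,0,0,0],[0,0,0.013,0,0,0],[0,0,0.012,0,0,0]]]}}

```text
t: 25.95
ee_pos: [0.6282, -0.1231, 0.285]
tcp_rot: [0.457, -0.062, 0.887, 0.032]
contact_force: [0.5, -0.9, 0.3]
width: 0.0749
gripper_force: 0.0
```

Call:
{"name": "drive_tool", "arguments": {"plan": [[[0,0,0,0,0,0]]]}}

```text
t: 26.08
ee_pos: [0.6281, -0.123, 0.285]
tcp_rot: [0.457, -0.062, 0.887, 0.032]
contact_force: [-0.6, 0.2, -0.3]
width: 0.075
gripper_force: 0.0
```

Call:
{"name": "drive_tool", "arguments": {"plan": [[[0,0,0,0,0,0],[0,0,0,0,0,0],[0,0,0,0,0,0],[0,0,0,0,0,0],[0,0,0,0,0,0],[0,0,0,0,0,0],[0,0,0,0,0,0],[0,0,0,0,0,0]]], "fingers": 0.02, "squeeze": 45}}

```text
t: 27.08
ee_pos: [0.6269, -0.1248, 0.2856]
tcp_rot: [0.457, -0.061, 0.887, 0.031]
contact_force: [-7.5, -1.9, 6.4]
width: 0.0299
gripper_force: 46.4
```

```bash
python3 - <<'E'
import subprocess; from lv import *
from bench import ctrl
p=np.array(ctrl.read_state()["ee_pos"]);r=p[:2]-O;x,y,z=r@ax,r@ay,p[2];print("rack",x,y,z,"r",np.hypot(.05-x,z-.165),"al",np.arctan2(z-.165,.05-x))
W=[(*G(a,y),psi,th,4) for a,th in((.58,.99),(.43,1.03),(.28,1.07),(.13,1.1),(0.0,1.1),(-.03,1.1))]
print(subprocess.run(["python3","go.py"]+[" ".join(map(str,np.round(w,4))) for w in W],capture_output=True,text=True).stdout)
E
```

```text
rack -0.08498583648363342 -0.2363464709068234 0.2855849132306286 r 0.18100247885049656 al 0.7291095984961813
t 27.075 q [ 0.859  0.499 -0.752  2.129  3.311  0.258 -1.286] p [ 0.627 -0.125  0.286]
[[0.007, 0.0, 0.0, 0.0, -0.01, 0.0],
 [0.007, 0.0, 0.0, 0.0, -0.01, 0.0],
 [0.006, 0.0, 0.0, 0.0, -0.01, 0.0],
 [0.007, 0.0, 0.0, 0.0, -0.009, 0.001]] 
  sim [ 0.869  0.539 -0.739  2.211  3.33   0.402 -1.263] 0.0 0.0
[[0.007, 0.0, 0.0, 0.0, -0.01, 0.0],
 [0.007, 0.0, 0.001, 0.0, -0.01, 0.0],
 [0.006, 0.0, 0.0, 0.0, -0.01, 0.0],
 [0.007, 0.0, 0.0, 0.0, -0.01, 0.0]] 
  sim [ 0.869  0.593 -0.715  2.286  3.348  0.553 -1.229] 0.0 0.0
[[0.007, 0.0, 0.001, 0.0, -0.01, 0.0],
 [0.006, 0.0, 0.001, 0.0, -0.01, 0.0],
 [0.007, 0.0, 0.001, 0.0, -0.01, 0.0],
 [0.006, 0.0, 0.002, 0.0, -0.01, 0.0]] 
  sim [ 0.857  0.667 -0.685  2.347  3.364  0.706 -1.182] 0.0 0.0
[[0.007, 0.0, 0.002, 0.0, -0.008, 0.0],
 [0.006, 0.0, 0.002, 0.0, -0.007, 0.0],
 [0.007, 0.0, 0.002, 0.0, -0.008, 0.0],
 [0.006, 0.0, 0.001, -0.001, -0.007, 0.0]] 
  sim [ 0.844  0.75  -0.656  2.39   3.383  0.839 -1.133] 0.0 0.0
[[0.005, 0.0, 0.002, 0.0, 0.0, 0.0],
 [0.006, 0.0, 0.003, 0.0, 0.0, 0.0],
 [0.005, 0.0, 0.002, 0.0, 0.0, 0.0],
 [0.006, 0.0, 0.003, 0.0, 0.0, 0.0]] 
  sim [ 0.825  0.812 -0.629  2.403  3.387  0.905 -1.097] 0.0 0.0
[[0.001, 0.0, 0.001, 0.0, 0.0, 0.0],
 [0.001, 0.0, 0.0, 0.0, 0.0, 0.0],
 [0.001, 0.0, 0.001, 0.0, 0.0, 0.0],
 [0.002, 0.0, 0.0, 0.0, 0.0, 0.0]] 
  sim [ 0.821  0.826 -0.624  2.405  3.388  0.92  -1.089] 0.0 0.0
```

```bash
python3 - <<'E'
import subprocess; from lv import *
y=-.2363
W=[(*G(a,y),psi,th,8) for a,th in((.43,1.0),(.13,1.02),(-.03,1.02))]
print(subprocess.run(["python3","go.py"]+[" ".join(map(str,np.round(w,4))) for w in W],capture_output=True,text=True).stdout)
E
```

```text
t 27.075 q [ 0.859  0.499 -0.752  2.129  3.311  0.258 -1.286] p [ 0.627 -0.125  0.286]
[[0.007, 0.0, 0.0, 0.0, -0.006, 0.0],
 [0.007, 0.0, 0.0, 0.0, -0.006, 0.0],
 [0.007, 0.0, 0.0, 0.0, -0.006, 0.0],
 [0.007, 0.0, 0.0, 0.0, -0.006, 0.0],
 [0.006, 0.0, 0.001, 0.0, -0.006, 0.0],
 [0.007, 0.0, 0.0, 0.0, -0.006, 0.0],
 [0.006, 0.0, 0.001, 0.0, -0.007, 0.0],
 [0.007, 0.0, 0.0, 0.0, -0.006, 0.001]] 
  sim [ 0.863  0.578 -0.712  2.269  3.338  0.501 -1.236] 0.0 0.0
[[0.006, 0.0, 0.002, 0.0, -0.003, 0.0],
 [0.006, 0.0, 0.002, 0.0, -0.002, 0.0],
 [0.007, 0.0, 0.002, 0.0, -0.003, 0.0],
 [0.006, 0.0, 0.002, 0.0, -0.002, 0.0],
 [0.007, 0.0, 0.002, 0.0, -0.003, 0.0],
 [0.006, 0.0, 0.002, 0.0, -0.002, 0.0],
 [0.007, 0.0, 0.002, 0.0, -0.003, 0.0],
 [0.006, 0.0, 0.001, 0.0, -0.002, 0.0]] 
  sim [ 0.827  0.695 -0.647  2.353  3.347  0.701 -1.161] 0.0 0.0
[[0.003, 0.0, 0.002, 0.0, 0.0, 0.0],
 [0.003, 0.0, 0.002, 0.0, 0.0, 0.0],
 [0.003, 0.0, 0.002, 0.0, 0.0, 0.0],
 [0.003, 0.0, 0.002, 0.0, 0.0, 0.0],
 [0.003, 0.0, 0.001, 0.0, 0.0, 0.0],
 [0.004, 0.0, 0.002, 0.0, 0.0, 0.0],
 [0.003, 0.0, 0.001, 0.0, 0.0, 0.0],
 [0.004, 0.0, 0.002, 0.0, 0.0, 0.0]] 
  sim [ 0.802  0.766 -0.613  2.373  3.348  0.785 -1.12 ] 0.0 0.0
```

Call:
{"name": "drive_tool", "arguments": {"plan": [[[0.007,0,0,0,-0.006,0],[0.007,0,0,0,-0.006,0],[0.006,0,0,0,-0.006,0],[0.007,0,0,0,-0.006,0]]]}}

```text
t: 27.58
ee_pos: [0.6136, -0.1268, 0.267]
tcp_rot: [0.472, -0.061, 0.879, 0.031]
contact_force: [-9.7, -0.3, 10.9]
width: 0.0297
gripper_force: 45.6
```

Call:
{"name": "drive_tool", "arguments": {"plan": [[[0.006,0,0.001,0,-0.006,0],[0.007,0,0,0,-0.006,0],[0.006,0,0.001,0,-0.006,0],[0.007,0,0.001,0,-0.006,0],[0.006,0,0.002,0,-0.003,0],[0.006,0,0.002,0,-0.002,0]]]}}

```text
t: 28.32
ee_pos: [0.5953, -0.1293, 0.2277]
tcp_rot: [0.48, -0.06, 0.875, 0.032]
contact_force: [-13.7, -2.9, 8.9]
width: 0.0295
gripper_force: 47.0
```

```bash
cat > st.py <<'E'
import subprocess; from lv import *
from bench import ctrl
s=ctrl.read_state();p=np.array(s["ee_pos"]);r=p[:2]-O;x,y,z=r@ax,r@ay,p[2];print("rack",x,y,z,"r",np.hypot(.05-x,z-.165),"al",np.arctan2(z-.165,.05-x))
W=[(*G(a,y),psi,th,n) for a,th,n in((.13,1.0,6),(-.035,1.0,7))]
print(subprocess.run(["python3","go.py"]+[" ".join(map(str,np.round(w,4))) for w in W],capture_output=True,text=True).stdout)
E
python3 st.py
```

```text
rack -0.11687368395637027 -0.23649900452571218 0.2277084564489082 r 0.1782671503877682 al 0.3594578144892877
t 28.325 q [ 0.853  0.603 -0.696  2.286  3.337  0.543 -1.215] p [ 0.595 -0.129  0.228]
[[0.007, 0.0, 0.002, 0.0, 0.001, 0.0],
 [0.006, 0.0, 0.002, 0.0, 0.001, 0.0],
 [0.007, 0.0, 0.002, 0.0, 0.0, 0.0],
 [0.006, 0.0, 0.002, 0.0, 0.001, 0.001],
 [0.007, 0.0, 0.002, -0.001, 0.0, 0.0],
 [0.006, 0.0, 0.001, 0.0, 0.001, 0.001]] 
  sim [ 0.827  0.681 -0.648  2.34   3.339  0.66  -1.165] 0.0 0.0
[[0.004, 0.0, 0.002, 0.0, 0.0, 0.0],
 [0.004, 0.0, 0.002, 0.0, 0.0, 0.0],
 [0.004, 0.0, 0.002, 0.0, 0.0, 0.0],
 [0.004, 0.0, 0.002, 0.0, 0.0, 0.0],
 [0.003, 0.0, 0.002, 0.0, 0.0, 0.0],
 [0.004, 0.0, 0.003, 0.0, 0.0, 0.0],
 [0.003, 0.0, 0.002, 0.0, 0.0, 0.0]] 
  sim [ 0.8    0.753 -0.613  2.361  3.338  0.745 -1.125] 0.0 0.0
```

Call:
{"name": "drive_tool", "arguments": {"plan": [[[0.007,0,0.002,0,0,0],[0.006,0,0.002,0,0,0],[0.007,0,0.002,0,0,0],[0.006,0,0.002,0,0,0],[0.007,0,0.002,0,0,0],[0.006,0,0.001,0,0,0]]]}}

```text
t: 29.08
ee_pos: [0.5867, -0.1306, 0.1904]
tcp_rot: [0.482, -0.061, 0.873, 0.032]
contact_force: [-0.2, -0.2, 4.2]
width: 0.0298
gripper_force: 46.8
```

```bash
python3 st.py | tail -12;python3 st.py|head -1
```

```text
[0.001, 0.0, -0.001, 0.0, 0.002, 0.0],
 [0.0, 0.0, 0.0, 0.0, 0.001, 0.001]] 
  sim [ 0.826  0.684 -0.649  2.338  3.337  0.66  -1.163] 0.0 0.0
[[0.004, 0.0, 0.002, 0.0, 0.0, 0.0],
 [0.004, 0.0, 0.002, 0.0, 0.0, 0.0],
 [0.004, 0.0, 0.002, 0.0, 0.0, 0.0],
 [0.003, 0.0, 0.002, 0.0, 0.0, 0.0],
 [0.004, 0.0, 0.002, 0.0, 0.0, 0.0],
 [0.003, 0.0, 0.002, 0.0, 0.0, 0.0],
 [0.004, 0.0, 0.002, 0.0, 0.0, 0.0]] 
  sim [ 0.801  0.753 -0.614  2.36   3.338  0.745 -1.124] 0.0 0.0

rack -0.12561342302936623 -0.23651680440989686 0.19038212124087198 r 0.17743823270867376 al 0.14354004742971413
```

Call:
{"name": "drive_tool", "arguments": {"plan": [[[0.004,0,0.002,0,0,0],[0.004,0,0.002,0,0,0],[0.004,0,0.002,0,0,0],[0.004,0,0.002,0,0,0],[0.004,0,0.002,0,0,0],[0.004,0,0.003,0,0,0],[0.003,0,0.002,0,0,0],[0,0,0,0,0,0]]]}}

```text
t: 30.08
ee_pos: [0.5845, -0.1309, 0.1572]
tcp_rot: [0.48, -0.06, 0.875, 0.033]
contact_force: [4.2, 1.6, -1.0]
width: 0.0297
gripper_force: 47.1
```

```bash
python3 st.py|head -1
```

```text
rack -0.12782447283550588 -0.236522864542187 0.15724765282697206 r 0.1779933763540563 al -0.04356791478305129
```

Call:
{"name": "drive_tool", "arguments": {"plan": [[[0,0,0,0,0,0],[0,0,0,0,0,0],[0,0,0,0,0,0],[0,0,0,0,0,0]]], "fingers": 0.075}}

```text
t: 30.58
ee_pos: [0.5836, -0.1315, 0.1572]
tcp_rot: [0.479, -0.059, 0.875, 0.033]
contact_force: [-0.0, -0.6, -0.3]
width: 0.075
gripper_force: 0.0
```

Call:
{"name": "drive_tool", "arguments": {"plan": [[[0,0,-0.012,0,0,0],[0,0,-0.018,0,0,0],[0,0,-0.018,0,0,0],[0,0,-0.018,0,0,0],[0,0,-0.018,0,0,0],[0,0,-0.018,0,0,0],[0,0,0,0,0,0],[0,0,0,0,0,0]]]}}

```text
t: 31.58
ee_pos: [0.5163, -0.154, 0.2191]
tcp_rot: [0.475, -0.063, 0.877, 0.037]
contact_force: [0.8, 0.9, 0.6]
width: 0.0746
gripper_force: 0.0
```

```bash
python3 - <<'E'
from h import *; from lv import *
np.set_printoptions(precision=3,suppress=True)
s,d=snap("w10");I,K,W=cam("w10.npz");print(s["ee_pos"],s["joints"])
n,l,st,ce=cv2.connectedComponentsWithStats((I.max(2)<60).astype(np.uint8));print([(t.tolist(),c.round(0)) for t,c in zip(st[1:],ce[1:]) if t[4]>600])
for al in(.17,.02,-.02,-.057):
    # upper outline of the grip end: r=.215, 9 mm to either face
    f=lambda r,h,y:np.round(proj(K,W,np.r_[O+(.05-r*np.cos(al)-h*np.sin(al)*-1*-1)*ax+y*ay,.165+r*np.sin(al)+h*np.cos(al)]),1)
    print(al,"end top",f(.215,.009,-.235),"end bottom",f(.215,-.009,-.235),"inner top",f(.145,.009,-.235),"release out",f(.18,0,-.21),"in",f(.18,0,-.218))
m=cv2.inRange(cv2.cvtColor(I,cv2.COLOR_RGB2HSV),(100,120,50),(125,255,255))
n,l,st,ce=cv2.connectedComponentsWithStats(m);print([(t.tolist(),c.round(0)) for t,c in zip(st[1:],ce[1:]) if t[4]>400])
u0,v0=[int(v) for v in f(.18,0,-.235)]
g=cv2.cvtColor(I,cv2.COLOR_RGB2GRAY)
print("     "+' '.join(f"{u:3d}" for u in range(u0-45,u0+70,5)))
for v in range(v0-60,v0+70,5):print(v,' '.join(f"{g[v,u]:3d}" for u in range(u0-45,u0+70,5)))
E
```

```text
[ 0.516 -0.154  0.219] [ 1.289  0.801 -1.214  2.421  2.856  0.559 -0.538]
[([254, 164, 48, 67, 2371], array([278., 193.])), ([0, 240, 512, 144, 35595], array([254., 336.]))]
0.17 end top [283.7 258. ] end bottom [282.2 226.2] inner top [274.9 252.9] release out [316.6 241.3] in [304.2 241.4]
0.02 end top [282.1 199.2] end bottom [281.1 169.3] inner top [274.3 224.2] release out [314.7 200.5] in [302.8 200.5]
-0.02 end top [281.6 184.8] end bottom [280.7 155.2] inner top [274.1 216.9] release out [314.1 190.2] in [302.2 190.3]
-0.057 end top [281.1 172. ] end bottom [280.3 142.8] inner top [273.9 210.3] release out [313.4 181.1] in [301.7 181.1]
[([354, 0, 151, 67, 6337], array([415.,  25.])), ([356, 136, 156, 103, 12402], array([433., 189.]))]
     231 236 241 246 251 256 261 266 271 276 281 286 291 296 301 306 311 316 321 326 331 336 341
121 225 225 226 213 201 202 195 230 153  71  91  85  93 101 101 100 101 105 104 103 104 104 106
126 221 228 219 225 231 207 199 226 227  80  92 104  95 100 101  96  99 101 104 103 104 101 103
131 228 228 223 221 227 202 214 228 231 170 179 126  91  
[... 1546 characters left out ...]
 101  98  97  98 100 100  97
216 227 229 227 228 229 235 136  31  30  29  28 138  45  32  53  99  97  98  84 103 103 104 103
221 228 226 230 231 229 230 231 242 238 238 110 129  36  32  53  99  99  86 104 102 101 104 103
226 226 228 228 228 228 228 188 210 210 211 110 131  36  34  65 100  97  97  84 101 104 104 104
231 227 226 229 228 228 227 144 113 111 156 231 119  95  97  55 231 229 227 202 101 101 103 103
236 226 230 230 229 231 229  85 235 227  92  90 140 130 139  58  95  93  93  93  94  94  97  94
241 230 230 230 230 230 235 136 234 211 156 158 159  34  38  59 166  67 141 142 143 162 159 163
246 232 230 232 230 231 232 215 182 185 227 244 238  39  34  65 243 173  92 114 112 111 111  96
```

```bash
python3 go.py ".51 -.155 .30 .137 .8 6" ; python3 go.py ".53 -.155 .28 .137 1.0 6" | grep sim
```

```text
t 31.625 q [ 1.288  0.801 -1.213  2.421  2.855  0.559 -0.538] p [ 0.516 -0.154  0.219]
[[-0.011, 0.0, -0.008, 0.002, 0.032, 0.0],
 [-0.01, 0.0, -0.009, 0.002, 0.032, 0.0],
 [-0.01, 0.0, -0.009, 0.002, 0.032, 0.0],
 [-0.01, 0.0, -0.009, 0.002, 0.032, 0.001],
 [-0.01, 0.0, -0.01, 0.001, 0.032, 0.0],
 [-0.009, 0.0, -0.01, 0.002, 0.032, 0.001]] 
  sim [ 1.318  0.401 -1.111  2.218  2.647  0.01  -0.562] 0.0057 0.0198
  sim [ 1.353  0.66  -1.281  2.333  2.788  0.385 -0.573] 0.0 0.0
```

Call:
{"name": "drive_tool", "arguments": {"plan": [[[-0.011,0,-0.007,0.002,0.018,0],[-0.011,0,-0.008,0.002,0.018,0],[-0.01,0,-0.008,0.002,0.018,0],[-0.01,0,-0.008,0.002,0.018,0],[0,0,0,0,0,0],[0,0,0,0,0,0]]]}}

```text
t: 32.38
ee_pos: [0.5146, -0.1539, 0.2706]
tcp_rot: [0.443, -0.063, 0.894, 0.032]
contact_force: [-1.1, -0.3, 0.4]
width: 0.0749
gripper_force: 0.0
```

```bash
python3 - <<'E'
from h import *; from lv import *
np.set_printoptions(precision=3,suppress=True)
s,d=snap("w11");I,K,W=cam("w11.npz");print(s["ee_pos"],s["joints"])
n,l,st,ce=cv2.connectedComponentsWithStats((I.max(2)<60).astype(np.uint8));print([(t.tolist(),c.round(0)) for t,c in zip(st[1:],ce[1:]) if t[4]>600])
for al in(.06,.03,0,-.03,-.057):
    f=lambda r,h,y:np.round(proj(K,W,np.r_[O+(.05-r*np.cos(al)+h*np.sin(al))*ax+y*ay,.165+r*np.sin(al)+h*np.cos(al)]),1)
    print(al,"end top",f(.215,.009,-.235),"end bottom",f(.215,-.009,-.235),"inner top",f(.145,.009,-.235),"release out",f(.18,0,-.21),"in",f(.18,0,-.218))
g=cv2.cvtColor(I,cv2.COLOR_RGB2GRAY);u=int(f(.21,0,-.235)[0])-3
print(u,' '.join(f"{v}:{int(g[v,u-3:u+4].mean())}" for v in range(130,245,2)))
tt=__import__("bench").ctrl.get_image("top");np.savez("top11.npz",**tt)
for nm in("top0","top11"):
    A,K,W=cam(nm+".npz");m=cv2.inRange(cv2.cvtColor(A,cv2.COLOR_RGB2HSV),(100,120,50),(125,255,255))
    print(nm,[tuple(np.round(cv2.minAreaRect(c)[0],1))+(cv2.contourArea(c),) for c in cv2.findContours(m,cv2.RETR_EXTERNAL,cv2.CHAIN_APPROX_NONE)[0] if cv2.contourArea(c)>150])
E
```

```text
[ 0.515 -0.154  0.271] [ 1.347  0.595 -1.236  2.329  2.747  0.292 -0.569]
[([254, 102, 43, 67, 2411], array([274., 135.])), ([0, 240, 512, 144, 35313], array([255., 336.]))]
0.06 end top [279.3 141.2] end bottom [278.6 115.7] inner top [273.3 181.4] release out [310.  152.7] in [299.  152.7]
0.03 end top [279.  131.7] end bottom [278.3 107.3] inner top [273.2 176.3] release out [309.6 146.1] in [298.6 146.1]
0 end top [278.8 122.6] end bottom [278.   99.2] inner top [273.1 171.4] release out [309.1 139.6] in [298.3 139.6]
-0.03 end top [278.5 113.9] end bottom [277.7  91.5] inner top [273.  166.6] release out [308.6 133.4] in [297.9 133.4]
-0.057 end top [278.2 106.3] end bottom [277.4  85. ] inner top [272.9 162.3] release out [308.2 128. ] in [297.5 128. ]
274 130:32 132:31 134:33 136:36 138:37 140:36 142:35 144:34 146:33 148:33 150:34 152:35 154:32 156:34 158:33 160:32 162:33 164:32 166:31 168:29 170:250 172:234 174:233 176:233 178:231 180:230 182:231 184:150 186:102 188:107 190:112 192:115 194:167 196:219 198:213 200:217 202:212 204:214 206:214 208:218 210:148 212:137 214:145 216:170 218:180 220:216 222:205 224:221 226:221 228:218 230:218 232:220 234:221 236:220 238:219 240:219 242:221 244:222
top0 [(np.float64(267.2), np.float64(212.3), 358.0), (np.float64(314.3), np.float64(211.3), 461.5), (np.float64(433.2), np.float64(183.6), 339.0), (np.float64(196.4), np.float64(178.6), 528.5), (np.float64(260.9), np.float64(173.5), 504.0), (np.float64(424.8), np.float64(155.9), 498.5)]
top11 [(np.float64(267.2), np.float64(212.2), 357.5), (np.float64(434.3), np.float64(183.3), 343.0), (np.float64(196.4), np.float64(180.3), 487.0), (np.float64(229.2), np.float64(177.6), 455.0), (np.float64(261.0), np.float64(175.1), 460.0), (np.float64(421.9), np.float64(156.3), 500.0)]
```

```bash
python3 -c "
from bench import ctrl
print(ctrl.job_done())"
```

```text
the job is handed in; nothing more can be done
None
```

The loose bin hangs on the top rail in the middle place, and the lever is down with its release out. I measured it at about 0.87–0.92 rad, above the 0.84 needed. The job is handed in, but no verdict came back, so whether it passed isn't confirmed.

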